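# Turn the covered baking tin over on the draining rack

## Robot

A 6-joint arm with a two-finger parallel gripper is mounted at the origin on the work surface. World frame = base frame: x ahead of the robot, y to its left, z up, the work surface at z = 0. Lengths are in mm, angles in rad, forces in N, time in s.
With the tool pointing down it reaches from about 350 to 850 mm from the base axis. Payload 8.1 kg.
Tool frame: the origin (TCP) lies midway between the tips of the shut fingers; the grasp point (between the pads) lies 19 mm behind it; x points along the fingers, z is the direction in which the jaws open and shut, and the axes are right-handed (so a half turn about x gives the same grasp; the last joint's range is limited). The gripper opens to 93 mm and grips with 3 to 60 N. Pads are 15 mm wide; open, the fingers measure 128 mm over their backs; the gripper's body (75 mm by 188 mm) begins 65 mm behind the grasp point.
Start: joints at [-1.317, 0.13, 1.488, -0, 1.523, -0.085], TCP at [199.433, -565.89, 218.635] pointing down, gripper open.
Joint ranges: [-2.96, 2.96], [-0.89, 2.26], [0.02, 2.5], [-1.34, 4.48], [0, 2.73], [-2.66, 2.66]. Speed limits (rad/s): [2.39, 2.39, 2.79, 3.14, 3.14, 3.14].

## Interface

Orientations are given as a 3x3 rotation matrix whose columns are the frame's x, y, z axes.
In Python, from bench import ctrl gives the robot as it stands. The module is installed in compiled form; this text tells all that it offers.
- The arm moves only by the tool play_rows, never from a script. Its argument "steps" is a list that holds one entry, the list of rows, each a list of 4 numbers: the shift along the tool's x, y, z in cm, then the turn about the tool's x in degrees. In form: [[[tx, ty, tz, spin], ...]]. A call has 1 to 10 rows; each row shifts and turns the pose as measured when the row begins, along the tool's axes as they then stand; what a row does not reach is not made up. A row lasts 1/10 s, in which the tool goes at most 50 mm and 8.59 degrees, less where a joint would pass 70% of its speed; a pose out of reach is approached as far as the arm can. A call is refused whole if a number of a shift passes 5 or a number of a turn 8.59, either way. A call with a gripper value outside its range is refused whole. "claw" is the opening, from 0 (shut) to 1 (fully open), set as the call begins (left out, the last holds). The fingers move at their own pace and stop on an object; the grip force is fixed at half the most. Time passes only in rows, so rows that do not move let the fingers close. It gives the time, the measured TCP pose, the force and the opening at its end, in the units of the state.
- ctrl.sense(): the state, without advancing time (a new reading comes with each control period).
- ctrl.capture(name): name is "scene" or "top"; returns the picture (420x560x3 uint8, red, green, blue); there is no depth.
- ctrl.camera_info(name): a dict with "fx", "fy", "cx", "cy" (pixels), "eye" and "rotation" of the camera in the world. Camera axes: x right, y down, z forward; pixel columns grow to the right and rows downward; lengths in mm; the calibration is good to about 2 mm. A picture is of the moment at which its call begins. camera_info takes no time and is no camera call.
- ctrl.finish_job(): hands the job in, once; it reports no verdict.
The state is a dict: "time": time; "qpos": joint angles; "dq": joint speeds; "joint_torque": joint torques, N m; "tool_pos": TCP position; "tcp_rot": TCP orientation; "contact_force": force on the tool from outside, world axes, zero at the start; "torque": the same for the moment, N m; "grip_width": finger opening in mm.
Only numpy, scipy, OpenCV 4.12 (cv2) and the standard library are available. Lean on these libraries where they do the work, as an engineer would, in place of code of your own. Each camera call takes 0.05 s, during which the arm holds its last target.

## Task

The washed baking tin sits mouth-up in the sloping wire rack with its board lying over the mouth. Take tin and board together, turn them over in the air without letting them come apart, and lower them back into the rack, not dropping them in, so that the board now lies against the rack's slope and the tin sits mouth-down on top of it; also push the drip tray under the rack fully home. Leave the mug, the jar, the flour bag and the pastry ring where they are.

Things in the scene. Friction and masses are not known exactly. Their poses are not given: they have to be found in the camera images.
- rack: Fixed steel wire rack, base 190 x 170 mm: a trough of two faces at 90 degrees. Origin: base centre, on the counter; z up, +x roughly away from the robot. The inner corner runs along y at x = +45, z = 60 mm. From it the slope (two 6 mm wires at y = +50 and -50, 125 mm long) rises at 45 degrees towards -x, the robot; the ledge, 75 mm deep, rises at 45 degrees towards +x and carries the lower edges.
- seat (a point): Point fixed to the rack, with the rack's axes: centre of the 48 mm thick pair when it lies centred in the rack, either way up (75 mm up the slope from the corner, 24 mm out from the slope). The pair starts here; its upper edge stands 25 mm past the slope wires' ends, and between the wires there is free room behind it down to 60 mm from the corner.
- tin_center (a point): Centre of the dark steel baking tin, 150 x 130 mm, 36 mm deep, walls and flat base 4 mm, 0.2 to 0.4 kg. x runs along its 150 mm length (at the start down the slope), y along its 130 mm width, z from the base out of the open mouth (at the start 45 degrees up, away from the robot). At the start its base lies on the slope.
- board_center (a point): Centre of the plain wooden board, 150 x 130 x 12 mm, 0.11 to 0.22 kg, lying loose and flush over the tin's mouth at the start; axes as the tin's at the start. The pair together is 48 mm thick.
- tray (a joint): How far the drip tray is pulled out from under the rack, in m: 0 = fully home (end stop), 0.13 = fully out. It slides along the rack's y axis; out is towards the rack's -y. Stiff by about 1.5 N and stays where it is left.
- tray_pull (a point): Centre of the outer (-y) face of the tray's upright steel end plate, 70 mm wide along the rack's x, 36 mm tall (4 to 40 mm above the counter), 6 mm thick. At home this face is 138 mm from the rack's middle, towards -y; it moves with the tray. Axes as the rack's.
- mug: Bystander, to be left alone: amber glass mug, 76 mm across, 95 mm tall, with a side handle. Origin: centre of its underside.
- jar: Bystander, to be left alone: glass jar with a steel lid, 74 mm across, 110 mm tall. Origin: centre of its underside.
- flour: Bystander, to be left alone: paper flour bag, 75 x 105 x 200 mm tall. Origin: centre of its underside.
- cutter: Bystander, to be left alone: steel pastry ring, 80 mm across, 40 mm tall. Origin: centre of its underside.
Not all that is in view belongs to the job. Leave any white look-alike of the part that bears board_center alone. Of the things that look like the part that bears tin_center, the larger one is meant.

How it is judged (in metres and radians):
On the way, in this order (a step that is already met when the one before it is completed fails the run):
1. tin and board are held together clear of the rack, turned over: tin mouth-down, board under it (angle between each of tin, board's own z axis and vertical above 2.1 rad and distance between tin_center and board_center below 0.032 m and contact force between each of tin, board and rack below 0.01 N and contact force between the fingers and tin above 1 N), for 0.1 s.
2. the turned pair is lowered to its place in the rack (within 20 mm) while the fingers still hold it (angle between tin's own z axis and vertical between 2.2 and 2.52 rad and angle between board's own z axis and vertical between 2.2 and 2.52 rad and x of tin_center in the frame of rack between -0.0068 and 0.0332 m and y of tin_center in the frame of rack between -0.03 and 0.03 m and z of tin_center in the frame of rack between 0.1142 and 0.1542 m and x of board_center in the frame of rack between -0.0238 and 0.0162 m and y of board_center in the frame of rack between -0.03 and 0.03 m and z of board_center in the frame of rack between 0.0973 and 0.1373 m and contact force between the fingers and tin above 1 N), for 0.05 s.
At the end, for the whole second after the job is handed in: Board against the slope, tin mouth-down on it, lower edges on the ledge: each within 10 mm of its seated place along and out of the slope, 30 mm sideways and about 9 degrees; drip tray within 6 mm of fully home; everything still and let go (angle between tin's own z axis and vertical between 2.2 and 2.52 rad and angle between board's own z axis and vertical between 2.2 and 2.52 rad and x of tin_center in the frame of rack between 0.0032 and 0.0232 m and y of tin_center in the frame of rack between -0.03 and 0.03 m and z of tin_center in the frame of rack between 0.1242 and 0.1442 m and x of board_center in the frame of rack between -0.0138 and 0.0062 m and y of board_center in the frame of rack between -0.03 and 0.03 m and z of board_center in the frame of rack between 0.1073 and 0.1273 m and value of joint tray below 0.006 m and linear speed of each of tin, board below 0.02 m/s); the robot touches nothing.
It fails at once if tin and board come apart (their centres more than 50 mm from each other; 24 mm when stacked) (distance between tin_center and board_center above 0.05 m).
It fails at once if the mug, jar, flour bag or pastry ring is shifted by more than 40 mm (distance of any of mug, jar, flour, cutter from where it was at the start of the episode above 0.04 m).
It also fails if it takes over 54 s, if anything falls off the work surface, if the arm or the gripper's body presses on something with over 40 N, if the wrist force passes 120 N, or if a joint passes its speed limit or range.

## Working session

There is one attempt and no reset: what is moved stays moved. The work goes in short steps, Python scripts to look and compute and a tool call to move; the robot and the scene stay as the last step left them, time stands still between calls to the robot, and variables do not carry over. Pictures are saved under pics/ and viewed, and the job is handed in when it is done.

Besides the shell and the picture viewer there is one more tool, called after "Request:" as name(argument=value, ...), one argument or row to a line, values as JSON. play_rows: Moves the arm, as the interface text tells. Its arguments: {"type":"object","properties":{"steps":{"type":"array"},"claw":{"type":"number"}},"required":["steps"]}

```bash
mkdir -p pics; python3 - <<'E'
from bench import ctrl
import cv2
print(ctrl.sense())
for n in("scene","top"):
    im=ctrl.capture(n); cv2.imwrite(f"pics/{n}0.png",im[:,:,::-1]); print(n,ctrl.camera_info(n))
E
```

```text
{'time': 0.0, 'qpos': array([-1.31740805e+00,  1.31209015e-01,  1.48930177e+00, -3.75388843e-05,
        1.52300184e+00, -8.54128914e-02]), 'dq': array([ 0.00061669,  0.00035385,  0.00245281, -0.00018891,  0.00035987,
        0.00080251]), 'joint_torque': array([ 9.41469102e-05, -5.59846866e+01, -4.91758025e+01,  7.68182008e-02,
        3.51621467e-02, -2.10824537e-04]), 'tool_pos': array([ 199.26599347, -565.31916865,  217.5465298 ]), 'tcp_rot': array([[-5.17608906e-04,  9.43153209e-01,  3.32357873e-01],
       [ 1.84926914e-03,  3.32358252e-01, -9.43151405e-01],
       [-9.99998156e-01,  1.26435592e-04, -1.91617572e-03]]), 'contact_force': array([-0.53003944, -0.71607646,  0.73765323]), 'torque': array([ 0.00945162, -0.03894009,  0.04024104]), 'grip_width': 93.37049033034046}
scene {'fx': 511.4612415271994, 'fy': 511.4612415271994, 'cx': 278.39001037969786, 'cy': 216.06106845415866, 'eye': array([ 946.71590703, -710.66287226, 1175.16451418]), 'rotation': array([[ 0.82724202,  0.43085659, -0.36060121],
       [ 0.56181803, -0.64072197,  0.52329329],
       [-0.00558076, -0.63548246, -0.77209514]])}
top {'fx': 531.0758056132781, 'fy': 531.0758056132781, 'cx': 286.6351220191016, 'cy': 219.94425412007496, 'eye': array([ 309.24103633,   22.16125685, 1699.99271235]), 'rotation': array([[-0.01742232, -0.99556461,  0.09245307],
       [-0.99983768,  0.0169229 , -0.00618307],
       [ 0.00459107, -0.09254578, -0.99569785]])}
```

View pics/scene0.png

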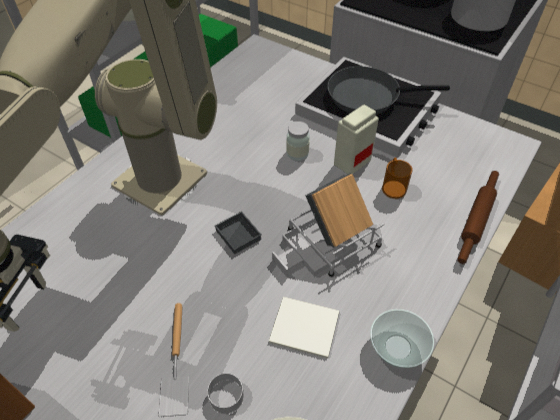

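View pics/top0.png

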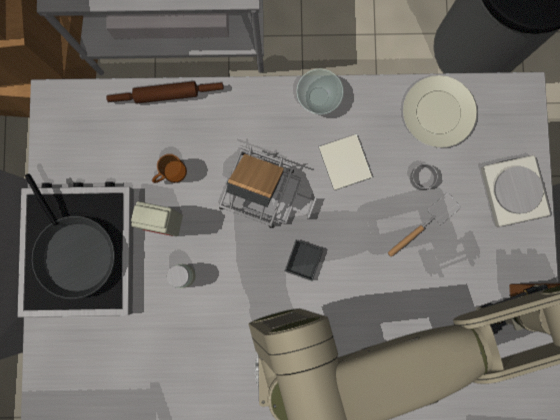

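```bash
python3 - <<'E'
import cv2
a=cv2.imread("pics/scene0.png")[160:290,260:400]; cv2.imwrite("pics/sz.png",cv2.resize(a,None,fx=5.5,fy=4.6*1,interpolation=cv2.INTER_CUBIC))
a=cv2.imread("pics/top0.png")[130:235,200:335]; cv2.imwrite("pics/tz.png",cv2.resize(a,None,fx=5.5,fy=5.5,interpolation=cv2.INTER_CUBIC))
E
```

```text
(no output)
```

View pics/sz.png

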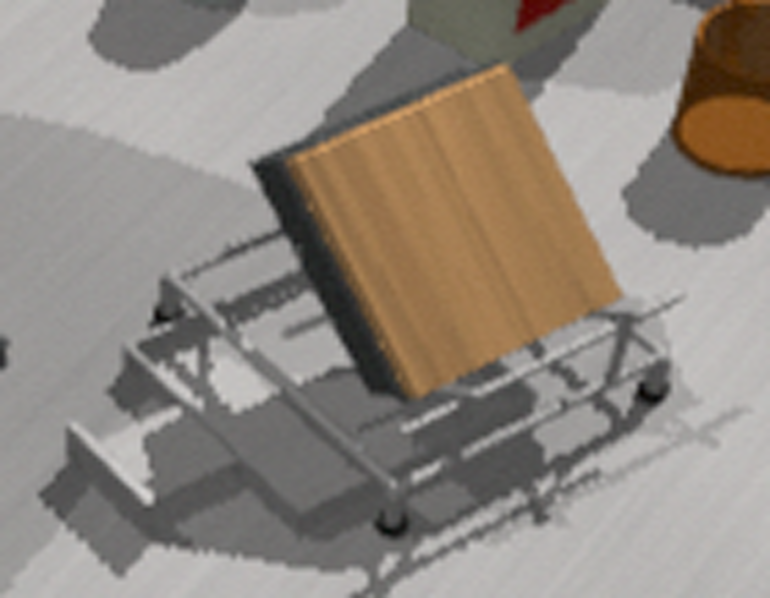

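View pics/tz.png

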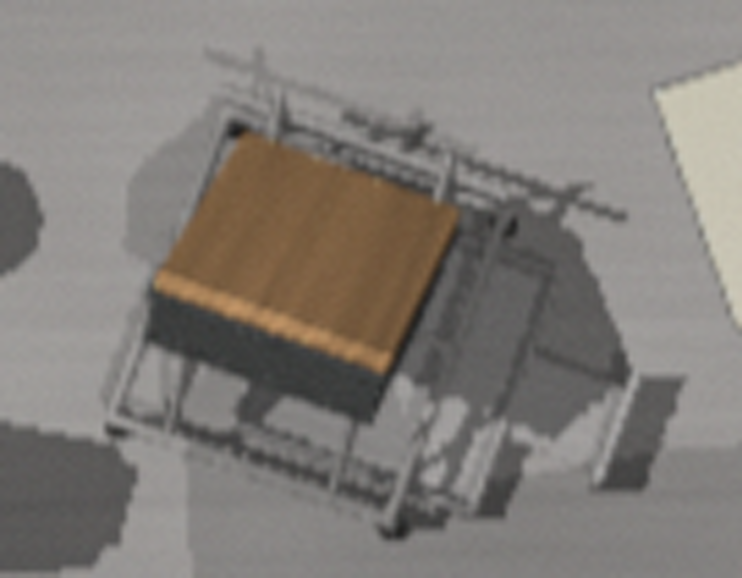

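```bash
cat > h.py <<'E'
import numpy as np
from bench import ctrl
def ray(n,u,v):
    c=ctrl.camera_info(n); d=c["rotation"]@np.array([(u-c["cx"])/c["fx"],(v-c["cy"])/c["fy"],1]); return c["eye"],d/np.linalg.norm(d)
def tri(p,q):
    o1,d1=ray("scene",*p);o2,d2=ray("top",*q)
    A=np.stack([d1,-d2],1);s=np.linalg.lstsq(A,o2-o1,rcond=None)[0]
    a=o1+s[0]*d1;b=o2+s[1]*d2
    return (a+b)/2,np.linalg.norm(a-b)
def plane(n,p,z):
    o,d=ray(n,*p); return o+d*(z-o[2])/d[2]
def proj(n,P):
    c=ctrl.camera_info(n); x=c["rotation"].T@(np.array(P)-c["eye"]); return c["fx"]*x[0]/x[2]+c["cx"],c["fy"]*x[1]/x[2]+c["cy"]
E
python3 - <<'E'
from h import *
S=[(290,160),(508,65),(620,297),(412,398)]  # U-,U+,L+,L-
T=[(390,353),(160,275),(240,135),(458,208)]
names="U- U+ L+ L-".split();P=[]
for n,s,t in zip(names,S,T):
    p,e=tri((260+s[0]/5.5-.4,160+s[1]/4.6-.4),(200+t[0]/5.5-.4,130+t[1]/5.5-.4));P.append(p);print(n,p.round(1),round(e,1))
P=np.array(P)
print([np.linalg.norm(P[i]-P[(i+1)%4]).round(1) for i in range(4)])
for i,j in((0,1),(3,2)): d=P[j]-P[i];print("y dir yaw",np.degrees(np.arctan2(-d[0],d[1])))
for i,j in((3,0),(2,1)): d=P[j]-P[i];print("slope",d/np.linalg.norm(d))
# rack feet/ tray
c=P.mean(0);print(c)
yaw=np.mean([np.arctan2(-(P[j]-P[i])[0],(P[j]-P[i])[1]) for i,j in((0,1),(3,2))])
R=np.array([[np.cos(yaw),-np.sin(yaw),0],[np.sin(yaw),np.cos(yaw),0],[0,0,1]])
up=R@np.array([-1,0,1])/2**.5; out=R@np.array([1,0,1])/2**.5
seat=c-24*out
# seat in rack: corner(45,60)+75*up+24*out
sl=np.array([45,0,60])+75*np.array([-1,0,1])/2**.5+24*np.array([1,0,1])/2**.5
org=seat-R@sl
print("yaw",yaw,np.degrees(yaw),"rack origin",org,"seat",seat,sl)
# tray end plate top edge: scene (70,425)-(150,500), top (597,480)-(635,375)
for s,t in(((70,425),(597,480)),((150,497),(635,375))):
    p,e=tri((260+s[0]/5.5-.4,160+s[1]/4.6-.4),(200+t[0]/5.5-.4,130+t[1]/5.5-.4));print("tray",p,e, R.T@(p-org*[1,1,0]))
E
```

```text
U- [523.7  57.3 201.3] 0.6
U+ [569.2 177.8 199.3] 5.0
L+ [665.8 143.   89.1] 2.7
L- [620.2  20.7  92.8] 0.5
[np.float64(128.8), np.float64(150.6), np.float64(130.6), np.float64(149.7)]
y dir yaw -20.690142811239635
y dir yaw -20.435463553278446
slope [-0.64463624  0.24406768  0.72448264]
slope [-0.64120485  0.23063049  0.73189201]
[594.75085588  99.71254811 145.6340464 ]
yaw -0.3588886189699879 -20.562803182259042 rack origin [570.49340322 108.81235648  -1.34008769] seat [578.86152575 105.67318468 128.66348365] [  8.93755416   0.         130.00357134]
tray [472.79286172 -55.27781429  39.11903613] 2.037832418869971 [ -33.8417938  -187.95135793   39.11903613]
tray [533.59002302 -77.50494138  41.13782569] 4.413513776372041 [  30.888764   -187.40832215   41.13782569]
```

```bash
cat > kin.py <<'E'
import numpy as np
from scipy.spatial.transform import Rotation as Ro
from h import *
def wr(q):  # assumed tool rot; base: link x forward along "up" at zero
    # frame: tool x = R e_z-type; build with x along tool
    R=Ro.from_euler('z',q[0])*Ro.from_euler('y',q[1]+q[2])*Ro.from_euler('z',q[3])*Ro.from_euler('y',q[4])*Ro.from_euler('z',q[5])
    M=R.as_matrix() # z = tool axis
    return M
E
python3 - <<'E'
from kin import *
s=ctrl.sense(); M=wr(s['qpos']); print(M); print(s['tcp_rot'])
yaw=np.radians(-20.56)
Rz=Ro.from_euler('z',yaw).as_matrix()
tx=Rz@np.array([1,0,-1])/2**.5; out=Rz@np.array([1,0,1])/2**.5
# tool z -> M column? choose map from printed
C=M.T@s['tcp_rot']; print(C.round(3))
for sg in(1,-1):
  tz=sg*out; ty=np.cross(tz,tx); T=np.stack([tx,ty,tz],1)
  for j1 in(0.0,.1,.2):
   for p in(1.3,1.6,1.9):
    A=Ro.from_euler('z',j1)*Ro.from_euler('y',p)
    W=A.inv()*Ro.from_matrix(T@C.T)
    print(sg,j1,p,W.as_euler('ZYZ').round(2))
E
```

```text
[[-3.32325414e-01  9.43164696e-01 -4.18704658e-04]
 [ 9.43163425e-01  3.32325656e-01  1.55325571e-03]
 [ 1.60412225e-03  1.21279428e-04 -9.99998706e-01]]
[[-4.18704658e-04  9.43164696e-01  3.32325414e-01]
 [ 1.55325571e-03  3.32325656e-01 -9.43163425e-01]
 [-9.99998706e-01  1.21279428e-04 -1.60412225e-03]]
[[-0.  0. -1.]
 [ 0.  1.  0.]
 [ 1. -0. -0.]]
1 0.0 1.3 [-0.28  1.11  0.39]
1 0.0 1.6 [-0.35  0.82  0.5 ]
1 0.0 1.9 [-0.5   0.55  0.7 ]
1 0.1 1.3 [-0.35  1.14  0.49]
1 0.1 1.6 [-0.43  0.86  0.63]
1 0.1 1.9 [-0.59  0.59  0.85]
1 0.2 1.3 [-0.42  1.17  0.59]
1 0.2 1.6 [-0.5   0.9   0.74]
1 0.2 1.9 [-0.67  0.65  0.98]
-1 0.0 1.3 [-0.28  1.11 -2.75]
-1 0.0 1.6 [-0.35  0.82 -2.64]
-1 0.0 1.9 [-0.5   0.55 -2.45]
-1 0.1 1.3 [-0.35  1.14 -2.65]
-1 0.1 1.6 [-0.43  0.86 -2.52]
-1 0.1 1.9 [-0.59  0.59 -2.3 ]
-1 0.2 1.3 [-0.42  1.17 -2.55]
-1 0.2 1.6 [-0.5  0.9 -2.4]
-1 0.2 1.9 [-0.67  0.65 -2.16]
```

Request:
play_rows(
  steps=[
    [[-1,4.1,-2.1,0],[-1,4.1,-2.1,0],[-1,4.1,-2.1,0],[-1,4.1,-2.1,0],[-1,4.1,-2.1,0],[-1,4.1,-2.1,0],[-1,4.1,-2.1,0],[-1,4.1,-2.1,0],[-1,4.1,-2.1,0],[-1,4.1,-2.1,0]],
  ],
)

```text
time: 1.1
tool_pos: [521.9, -221.3, 314.5]
tcp_rot: [[-0.008, 0.947, 0.322], [0.011, 0.322, -0.947], [-1.0, -0.004, -0.013]]
contact_force: [0.6, -0.7, -0.0]
grip_width: 93.1
```

```bash
cat > st.py <<'E'
from kin import *
import json
s=ctrl.sense(); print("t",round(s['time'],2),"q",s['qpos'].round(3),"p",s['tool_pos'].round(1),"F",s['contact_force'].round(1),"w",round(s['grip_width'],1))
print(s['tcp_rot'].round(3))
open("log.jsonl","a").write(json.dumps([s['qpos'].tolist(),s['tool_pos'].tolist()])+"\n")
E
python3 st.py
```

```text
t 1.1 q [-0.495  0.033  1.418  0.006  1.702  0.749] p [ 521.9 -221.3  314.5] F [ 0.6 -0.7 -0. ] w 93.1
[[-0.008  0.947  0.322]
 [ 0.011  0.322 -0.947]
 [-1.    -0.004 -0.013]]
```

Request:
play_rows(
  steps=[
    [[0,3.7,-1.8,0],[0,3.7,-1.8,0],[0,0,0,-8.4],[0,0,0,-8.4],[0,0,0,-8.4],[0,0,0,-8.4],[0,0,0,-8.4],[0,0,0,-8.4]],
  ],
)

```text
time: 1.9
tool_pos: [585.9, -152.0, 311.2]
tcp_rot: [[-0.012, 0.333, 0.943], [0.014, 0.943, -0.333], [-1.0, 0.009, -0.016]]
contact_force: [-0.3, -1.0, 0.2]
grip_width: 93.0
```

```bash
python3 st.py
```

```text
t 1.9 q [-0.344  0.142  1.309  0.009  1.707 -0.004] p [ 585.9 -152.   311.2] F [-0.3 -1.   0.2] w 93.0
[[-0.012  0.333  0.943]
 [ 0.014  0.943 -0.333]
 [-1.     0.009 -0.016]]
```

Request:
play_rows(
  steps=[
    [[0,-0.1,5,0],[0,-0.1,5,0],[0,0,5,0],[0,0,5,0],[0,0,5,0],[0,0,5,0]],
  ],
)

```text
time: 2.5
tool_pos: [802.5, -229.1, 303.2]
tcp_rot: [[-0.016, 0.326, 0.945], [0.016, 0.945, -0.326], [-1.0, 0.01, -0.021]]
contact_force: [0.5, -0.5, 1.5]
grip_width: 92.9
```

```bash
python3 st.py
```

```text
t 2.5 q [-0.344  0.978  0.198  0.011  1.987 -0.007] p [ 802.5 -229.1  303.2] F [ 0.5 -0.5  1.5] w 92.9
[[-0.016  0.326  0.945]
 [ 0.016  0.945 -0.326]
 [-1.     0.01  -0.021]]
```

Request:
play_rows(
  steps=[
    [[0,0,3,0],[0,0,3,0],[0,0,3,0]],
  ],
)

```text
time: 2.8
tool_pos: [835.8, -243.3, 260.8]
tcp_rot: [[0.009, 0.327, 0.945], [0.011, 0.945, -0.327], [-1.0, 0.013, 0.005]]
contact_force: [0.0, -0.4, 0.9]
grip_width: 92.8
```

```bash
python3 st.py
```

```text
t 2.8 q [-0.348  1.136  0.023  0.014  1.977 -0.009] p [ 835.8 -243.3  260.8] F [ 0.  -0.4  0.9] w 92.8
[[ 0.009  0.327  0.945]
 [ 0.011  0.945 -0.327]
 [-1.     0.013  0.005]]
```

Request:
play_rows(
  steps=[
    [[-1,0,4.5,0],[-1,0,4.5,0],[-1,0,4.5,0]],
  ],
)

```text
time: 3.1
tool_pos: [874.3, -261.3, 262.6]
tcp_rot: [[0.115, 0.326, 0.938], [-0.021, 0.945, -0.326], [-0.993, 0.018, 0.116]]
contact_force: [0.5, -0.2, 0.4]
grip_width: 92.9
```

```bash
python3 st.py
```

```text
t 3.1 q [-0.355  1.138  0.022  0.021  1.866 -0.014] p [ 874.3 -261.3  262.6] F [ 0.5 -0.2  0.4] w 92.9
[[ 0.115  0.326  0.938]
 [-0.021  0.945 -0.326]
 [-0.993  0.018  0.116]]
```

Request:
play_rows(
  steps=[
    [[-0.5,0,4.9,0],[-0.5,0,4.9,0],[0,0,5,0],[0,0,5,0],[0,0,5,0]],
  ],
)

```text
time: 3.6
tool_pos: [945.6, -292.7, 279.4]
tcp_rot: [[0.31, 0.325, 0.893], [-0.083, 0.946, -0.315], [-0.947, 0.023, 0.321]]
contact_force: [-0.3, 0.5, -0.6]
grip_width: 93.1
```

```bash
python3 st.py
```

```text
t 3.6 q [-0.364  1.138  0.022  0.033  1.655 -0.022] p [ 945.6 -292.7  279.4] F [-0.3  0.5 -0.6] w 93.1
[[ 0.31   0.325  0.893]
 [-0.083  0.946 -0.315]
 [-0.947  0.023  0.321]]
```

Request:
play_rows(
  steps=[
    [[0,-3.7,-0.8,0],[0,-3.7,-0.4,0],[0,-0.5,5,0],[0,-0.5,5,0],[0,-0.5,5,0],[0,-0.5,5,0]],
  ],
)

```text
time: 4.2
tool_pos: [963.4, -391.4, 295.8]
tcp_rot: [[0.431, 0.326, 0.841], [-0.134, 0.945, -0.298], [-0.892, 0.016, 0.451]]
contact_force: [-0.1, 0.8, 0.0]
grip_width: 92.9
```

```bash
python3 st.py
```

```text
t 4.2 q [-0.462  1.143  0.022  0.073  1.513 -0.112] p [ 963.4 -391.4  295.8] F [-0.1  0.8  0. ] w 92.9
[[ 0.431  0.326  0.841]
 [-0.134  0.945 -0.298]
 [-0.892  0.016  0.451]]
```

Request:
play_rows(
  steps=[
    [[0,-0.8,4.9,0],[0,-0.8,4.9,0],[0,-0.6,4.9,0],[0,-0.6,4.9,0],[0,-0.6,4.9,0]],
  ],
)

```text
time: 4.7
tool_pos: [1002.2, -423.9, 383.5]
tcp_rot: [[0.591, 0.33, 0.736], [-0.205, 0.944, -0.258], [-0.78, 0.001, 0.626]]
contact_force: [0.6, -0.6, -1.0]
grip_width: 93.5
```

```bash
python3 st.py
```

```text
t 4.7 q [-0.478  1.091  0.022  0.092  1.358 -0.13 ] p [1002.2 -423.9  383.5] F [ 0.6 -0.6 -1. ] w 93.5
[[ 0.591  0.33   0.736]
 [-0.205  0.944 -0.258]
 [-0.78   0.001  0.626]]
```

Request:
play_rows(
  steps=[
    [[0.5,-1.5,4.6,0],[0.5,-1.5,4.6,0],[0.5,-1.5,4.6,0]],
  ],
)

```text
time: 5.0
tool_pos: [1010.9, -460.5, 433.7]
tcp_rot: [[0.669, 0.333, 0.664], [-0.242, 0.943, -0.229], [-0.703, -0.008, 0.712]]
contact_force: [0.7, -0.0, -1.3]
grip_width: 93.3
```

```bash
python3 st.py
```

```text
t 5.0 q [-0.514  1.066  0.022  0.123  1.271 -0.165] p [1010.9 -460.5  433.7] F [ 0.7 -0.  -1.3] w 93.3
[[ 0.669  0.333  0.664]
 [-0.242  0.943 -0.229]
 [-0.703 -0.008  0.712]]
```

```bash
cat >> kin.py <<'E'
import json
def fk(q,p):
    a0,h0,L1,e1,L2,d,lat=p
    r1=Ro.from_euler('z',q[0]); r2=r1*Ro.from_euler('y',q[1]); r3=r2*Ro.from_euler('y',q[2])
    M=wr(q)
    return r1.apply([a0,lat,h0])+r2.apply([0,0,L1])+r3.apply([e1,0,L2])+M[:,2]*d
def fit():
    from scipy.optimize import least_squares
    D=[json.loads(l) for l in open("log.jsonl")]+[[[-1.317,.13,1.488,0,1.523,-.085],[199.433,-565.89,218.635]]]
    f=lambda p:np.concatenate([fk(q,p)-x for q,x in D]+[(np.array(p)-[50,400,400,0,400,250,51])*1e-3])
    s=least_squares(f,[50,400,400,0,400,250,51]); return s.x,np.abs(s.fun[:-7]).max()
def rot(yaw,sg):
    R=Ro.from_euler('z',yaw).as_matrix();tx=R@np.array([1,0,-1])/2**.5;tz=sg*R@np.array([1,0,1])/2**.5
    return np.stack([tx,np.cross(tz,tx),tz],1)
lo=np.array([-2.96,-.89,.02,-1.34,0,-2.66]);hi=np.array([2.96,2.26,2.5,4.48,2.73,2.66])
C=np.array([[0,0,-1],[0,1,0],[1,0,0.]])
def ik(P,T,p,q0):
    from scipy.optimize import least_squares
    f=lambda q:np.concatenate([fk(q,p)-P,((wr(q)@C-T)*200).ravel()])
    s=least_squares(f,np.clip(q0,lo+.01,hi-.01),bounds=(lo,hi)); return s.x,np.abs(s.fun).max()
E
python3 - <<'E'
from kin import *
p,e=fit();print(p.round(1),e)
S=np.array([578.9,105.7,129]);yaw=np.radians(-20.2)
T=rot(yaw,1);up=-T[:,0]
print(T.round(3))
for sg,j6 in((1,.6),(-1,-2.5)):
  for k in(3,80,150,200):
    for lift in (0,120):
      print(sg,k,lift,*[v.round(2) for v in ik(S+k*up+[0,0,lift],rot(yaw,sg),p,np.array([.3,0,1.6,-.4,.9,j6]))])
E
```

```text
[ -0.8 317.7 369.3  61.5 554.1 377.4  51.2] 0.22901896119066123
[[ 0.664  0.345  0.664]
 [-0.244  0.938 -0.244]
 [-0.707  0.     0.707]]
1 3 0 [ 0.41 -0.29  2.27 -0.83  0.73  1.28] 0.0
1 3 120 [ 0.41 -0.46  2.15 -0.66  0.93  1.03] 0.0
1 80 0 [ 0.52 -0.5   2.31 -0.75  0.92  1.22] 0.0
1 80 120 [ 0.52 -0.6   2.15 -0.65  1.12  1.02] 0.0
1 150 0 [ 0.64 -0.64  2.31 -0.72  1.11  1.2 ] 0.0
1 150 120 [ 0.64 -0.68  2.11 -0.67  1.29  1.04] 0.0
1 200 0 [ 0.74 -0.72  2.28 -0.72  1.24  1.21] 0.0
1 200 120 [ 0.74 -0.72  2.07 -0.69  1.41  1.07] 0.0
-1 3 0 [ 0.41 -0.29  2.27 -0.83  0.73 -1.87] 0.0
-1 3 120 [ 0.41 -0.46  2.15 -0.66  0.93 -2.12] 0.0
-1 80 0 [ 0.52 -0.5   2.31 -0.75  0.92 -1.92] 0.0
-1 80 120 [ 0.52 -0.6   2.15 -0.65  1.12 -2.12] 0.0
-1 150 0 [ 0.64 -0.64  2.31 -0.72  1.11 -1.94] 0.0
-1 150 120 [ 0.64 -0.68  2.11 -0.67  1.29 -2.1 ] 0.0
-1 200 0 [ 0.74 -0.72  2.28 -0.72  1.24 -1.93] 0.0
-1 200 120 [ 0.74 -0.72  2.07 -0.69  1.41 -2.07] 0.0
```

```bash
python3 - <<'E'
from kin import *
import cv2
im=cv2.imread("pics/top0.png"); g=im.max(2); m=(g<75).astype(np.uint8); m[:230]=0;m[290:]=0;m[:,:275]=0;m[:,340:]=0
cs,_=cv2.findContours(m,0,1);c=max(cs,key=cv2.contourArea);b=cv2.boxPoints(cv2.minAreaRect(c));print(b)
org=np.array([570.5,108.8,0]);R=Ro.from_euler('z',np.radians(-20.56)).as_matrix()
for q in b: w=plane("top",q,25);print(w.round(0),(R.T@(w-org)).round(0))
for n,px,z in(("wboard",(345,162),12),("jar",(180,275),110),("flour",(152,210),200),("mug",(175,165),95),("bowl",(320,92),60)):
    w=plane("top",px,z);print(n,w.round(0),(R.T@(w-org)).round(0))
a=im[225:290,270:340];cv2.imwrite("pics/st.png",cv2.resize(a,None,fx=6,fy=6))
E
```

```text
[[284.7684  270.51892]
 [296.18045 237.91316]
 [327.2272  248.77954]
 [315.81516 281.3853 ]]
[305.  20.  25.] [-217. -176.   25.]
[407. -17.  25.] [-109. -175.   25.]
[ 371. -115.   25.] [-108. -279.   25.]
[270. -76.  25.] [-217. -279.   25.]
wboard [ 651. -180.   12.] [ 176. -242.   12.]
jar [298. 332. 110.] [-334.  114.  110.]
flour [483. 394. 200.] [-182.  237.  200.]
mug [633. 351.  95.] [-27. 249.  95.]
bowl [ 867. -101.   60.] [352. -92.  60.]
```

View pics/st.png

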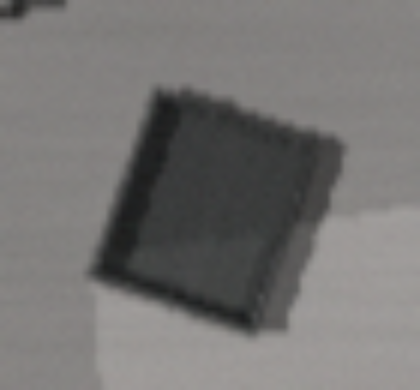

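Request:
play_rows(
  steps=[
    [[-1.5,1.2,-4.3,0],[-1.5,1.2,-4.3,0],[-1.5,1.2,-4.3,0],[-1.5,1.2,-4.3,0],[-1.5,1.2,-4.3,0],[-1.5,1.2,-4.3,0],[-1.5,1.2,-4.3,0],[-1.5,1.2,-4.3,0],[-1.5,1.2,-4.3,0],[-1.5,1.2,-4.3,0]],
  ],
  claw=0,
)

```text
time: 6.0
tool_pos: [741.7, -272.2, 293.9]
tcp_rot: [[0.698, 0.342, 0.63], [-0.263, 0.94, -0.218], [-0.666, -0.014, 0.746]]
contact_force: [1.0, -0.1, 0.9]
grip_width: 17.5
```

```bash
cat > go.py <<'E'
import sys
from kin import *
# usage: go.py x y z world target -> tool delta in cm
s=ctrl.sense(); t=np.array([float(v) for v in sys.argv[1:4]])
R=s['tcp_rot']; d=R.T@(t-s['tool_pos'])/10
x=R[:,0]; print("tool delta cm",d.round(2),"rows",round(np.linalg.norm(d)/5,1))
print("az",np.degrees(np.arctan2(x[1],x[0])).round(2),"tilt",np.degrees(np.arccos(-x[2])).round(2),"y.z",R[2,1].round(3))
E
python3 st.py; python3 go.py 521 -102 150
```

```text
t 6.0 q [-0.447 -0.089  1.804  0.116  0.59  -0.172] p [ 741.7 -272.2  293.9] F [ 1.  -0.1  0.9] w 17.5
[[ 0.698  0.342  0.63 ]
 [-0.263  0.94  -0.218]
 [-0.666 -0.014  0.746]]
tool delta cm [-10.3    8.64 -28.35] rows 6.3
az -20.69 tilt 48.22 y.z -0.014
```

Request:
play_rows(
  steps=[
    [[-1.3,1.1,-3.55,0],[-1.3,1.1,-3.55,0],[-1.3,1.1,-3.55,0],[-1.3,1.1,-3.55,0],[-1.3,1.1,-3.55,0],[-1.3,1.1,-3.55,0],[-1.3,1.1,-3.55,0],[-1.3,1.1,-3.55,0]],
  ],
)

```text
time: 6.8
tool_pos: [556.5, -102.6, 181.5]
tcp_rot: [[0.706, 0.357, 0.612], [-0.281, 0.934, -0.22], [-0.65, -0.016, 0.76]]
contact_force: [0.7, -1.0, -0.0]
grip_width: 0.4
```

```bash
python3 st.py; python3 go.py 521 -102 30
```

```text
t 6.8 q [-0.165 -0.729  2.492 -0.315  0.548  0.39 ] p [ 556.5 -102.6  181.5] F [ 0.7 -1.  -0. ] w 0.4
[[ 0.706  0.357  0.612]
 [-0.281  0.934 -0.22 ]
 [-0.65  -0.016  0.76 ]]
tool delta cm [  7.32  -0.97 -13.7 ] rows 3.1
az -21.72 tilt 49.46 y.z -0.016
```

```bash
python3 - <<'E'
from kin import *
p,e=fit();print(e)
s=ctrl.sense();T=s['tcp_rot']
org=np.array([570.5,108.8,0]);R=Ro.from_euler('z',np.radians(-20.56)).as_matrix()
q=s['qpos']
for y in(-215,-146):
  for x in(28,0,):
   for z in(150,80,30):
    P=org+R@np.array([x,y,z]); a,r=ik(P,T,p,q);print(x,y,z,P.round(0),a.round(2),r.round(2))
E
```

```text
0.25942664968380313
28 -215 150 [ 521. -102.  150.] [-0.15 -0.71  2.5  -0.35  0.61  0.43] 15.58
28 -215 80 [ 521. -102.   80.] [-0.12 -0.48  2.5  -0.58  0.43  0.7 ] 23.84
28 -215 30 [ 521. -102.   30.] [-0.11 -0.29  2.5  -0.99  0.3   1.14] 25.79
0 -215 150 [495. -93. 150.] [-0.1  -0.76  2.5  -0.38  0.71  0.48] 23.4
0 -215 80 [495. -93.  80.] [-0.06 -0.52  2.5  -0.6   0.54  0.76] 33.16
0 -215 30 [495. -93.  30.] [-0.03 -0.31  2.5  -0.94  0.41  1.15] 36.19
28 -146 150 [545. -38. 150.] [ 0.07 -0.65  2.5  -0.64  0.6   0.84] 3.68
28 -146 80 [545. -38.  80.] [ 0.09 -0.42  2.5  -0.93  0.46  1.18] 8.66
28 -146 30 [545. -38.  30.] [ 0.09 -0.25  2.5  -1.3   0.38  1.58] 8.17
0 -146 150 [519. -28. 150.] [ 0.14 -0.69  2.5  -0.66  0.7   0.89] 11.07
0 -146 80 [519. -28.  80.] [ 0.16 -0.45  2.5  -0.91  0.57  1.2 ] 17.04
0 -146 30 [519. -28.  30.] [ 0.17 -0.26  2.5  -1.21  0.48  1.56] 17.33
```

```bash
python3 go.py 480 0 320;python3 - <<'E'
from kin import *
p,e=fit()
s=ctrl.sense();T=s['tcp_rot'];q=s['qpos']
for P in((480,0,320),(470,145,270),(480,143,235)):
    for TT in (T,rot(np.radians(-20.6),1)):
        a,r=ik(np.array(P),TT,p,q);print(P,a.round(2),r.round(2))
E
```

```text
tool delta cm [-17.29   6.62   3.58] rows 3.8
az -21.72 tilt 49.46 y.z -0.016
(480, 0, 320) [ 0.3  -0.89  2.31 -0.6   1.13  0.78] 12.99
(480, 0, 320) [ 0.21 -0.89  2.27 -0.46  1.15  0.64] 9.37
(470, 145, 270) [ 0.73 -0.67  2.3  -0.82  1.19  1.28] 0.0
(470, 145, 270) [ 0.67 -0.68  2.26 -0.71  1.19  1.18] 0.0
(480, 143, 235) [ 0.71 -0.62  2.33 -0.85  1.11  1.33] 0.0
(480, 143, 235) [ 0.64 -0.63  2.3  -0.73  1.11  1.22] 0.0
```

```bash
python3 go.py 520 20 290;python3 - <<'E'
from kin import *
p,e=fit()
s=ctrl.sense();T=s['tcp_rot'];q=s['qpos']
for P in((520,20,290),(500,90,290),):
    for TT in (T,rot(np.radians(-20.6),1)):
        a,r=ik(np.array(P),TT,p,q);print(P,a.round(2),r.round(2))
E
```

```text
tool delta cm [-13.08   9.96   3.31] rows 3.4
az -21.72 tilt 49.46 y.z -0.016
(520, 20, 290) [ 0.28 -0.85  2.36 -0.6   0.98  0.81] 0.0
(520, 20, 290) [ 0.22 -0.81  2.3  -0.48  1.01  0.7 ] 0.0
(500, 90, 290) [ 0.53 -0.76  2.31 -0.74  1.1   1.07] 0.0
(500, 90, 290) [ 0.47 -0.74  2.26 -0.62  1.11  0.96] 0.0
```

Request:
play_rows(
  steps=[
    [[-2.7,2,0.7,0],[-2.7,2,0.7,0],[-2.7,2,0.7,0],[-2.7,2,0.7,0],[-2.7,2,0.7,0]],
  ],
)

```text
time: 7.3
tool_pos: [519.3, 23.6, 308.8]
tcp_rot: [[0.718, 0.362, 0.594], [-0.282, 0.932, -0.228], [-0.636, -0.004, 0.771]]
contact_force: [1.4, 0.3, -0.1]
grip_width: 0.4
```

```bash
python3 st.py; python3 go.py 480 140 260
```

```text
t 7.3 q [ 0.299 -0.867  2.341 -0.607  1.001  0.822] p [519.3  23.6 308.8] F [ 1.4  0.3 -0.1] w 0.4
[[ 0.718  0.362  0.594]
 [-0.282  0.932 -0.228]
 [-0.636 -0.004  0.771]]
tool delta cm [-2.99  9.44 -8.75] rows 2.6
az -21.42 tilt 50.48 y.z -0.004
```

Request:
play_rows(
  steps=[
    [[-2,0,-4,0],[-2,0,-4,0],[-2,0,-4,0]],
  ],
)

```text
time: 7.6
tool_pos: [438.1, 98.9, 268.5]
tcp_rot: [[0.715, 0.389, 0.581], [-0.306, 0.921, -0.241], [-0.629, -0.005, 0.777]]
contact_force: [0.3, 1.0, 0.3]
grip_width: 0.5
```

```bash
python3 st.py; python3 go.py 480 140 260
```

```text
t 7.6 q [ 0.716 -0.893  2.431 -0.83   1.247  1.243] p [438.1  98.9 268.5] F [0.3 1.  0.3] w 0.5
[[ 0.715  0.389  0.581]
 [-0.306  0.921 -0.241]
 [-0.629 -0.005  0.777]]
tool delta cm [2.27 5.42 0.78] rows 1.2
az -23.15 tilt 51.02 y.z -0.005
```

```bash
python3 go.py 530 -150 250;python3 - <<'E'
from kin import *
p,e=fit()
s=ctrl.sense();T=s['tcp_rot'];q=s['qpos']
for P in((530,-150,250),(560,-160,250),(500,-140,250),(560,-160,200)):
    for TT in (T,rot(np.radians(-20.6),1)):
        a,r=ik(np.array(P),TT,p,[-.2,-.7,2.4,-.3,.6,.4]);print(P,a.round(2),r.round(2))
E
```

```text
tool delta cm [ 15.34 -19.34   9.9 ] rows 5.3
az -23.15 tilt 51.02 y.z -0.005
(530, -150, 250) [-0.32 -0.89  2.46 -0.12  0.7   0.14] 5.32
(530, -150, 250) [-0.38 -0.83  2.38  0.02  0.81 -0.03] 0.0
(560, -160, 250) [-0.33 -0.78  2.41 -0.1   0.63  0.12] 0.0
(560, -160, 250) [-0.37 -0.7   2.31  0.01  0.75 -0.02] 0.0
(500, -140, 250) [-0.26 -0.89  2.44 -0.2   0.79  0.24] 22.38
(500, -140, 250) [-0.36 -0.89  2.4  -0.01  0.88  0.  ] 10.17
(560, -160, 200) [-0.33 -0.73  2.47 -0.12  0.51  0.15] 0.0
(560, -160, 200) [-0.37 -0.66  2.38  0.01  0.64 -0.02] 0.0
```

Request:
play_rows(
  steps=[
    [[1.8,-1.9,1.2,0],[1.8,-1.9,1.2,0],[1.8,-1.9,1.2,0],[1.8,-1.9,1.2,0],[1.8,-1.9,1.2,0],[1.8,-1.9,1.2,0],[1.8,-1.9,1.2,0],[1.8,-1.9,1.2,0],[1.8,-1.9,1.2,0],[1.8,-1.9,1.2,0]],
  ],
)

```text
time: 8.6
tool_pos: [598.8, -117.1, 275.7]
tcp_rot: [[0.753, 0.345, 0.561], [-0.271, 0.939, -0.213], [-0.6, 0.009, 0.8]]
contact_force: [0.5, 0.8, -0.7]
grip_width: 0.1
```

```bash
python3 st.py; python3 go.py 560 -160 250
```

```text
t 8.6 q [-0.211 -0.698  2.336 -0.194  0.589  0.254] p [ 598.8 -117.1  275.7] F [ 0.5  0.8 -0.7] w 0.1
[[ 0.753  0.345  0.561]
 [-0.271  0.939 -0.213]
 [-0.6    0.009  0.8  ]]
tool delta cm [-0.22 -5.38 -3.32] rows 1.3
az -19.78 tilt 53.13 y.z 0.009
```

Azimuth back near -20°; tilt 53°. Now press inward against the inner limit to reduce tilt.

Request:
play_rows(
  steps=[
    [[-0.2,-2.7,-1.6,0],[-0.2,-2.7,-1.6,0],[-2.5,0,-3,0],[-2.5,0,-3,0],[-2.5,0,-3,0],[-2.5,0,-3,0]],
  ],
)

```text
time: 9.2
tool_pos: [536.0, -136.2, 230.5]
tcp_rot: [[0.711, 0.38, 0.592], [-0.297, 0.925, -0.236], [-0.637, -0.008, 0.771]]
contact_force: [-0.2, -0.3, -0.3]
grip_width: 0.3
```

```bash
python3 st.py; python3 go.py 560 -160 250
```

```text
t 9.2 q [-0.281 -0.893  2.495 -0.144  0.668  0.176] p [ 536.  -136.2  230.5] F [-0.2 -0.3 -0.3] w 0.3
[[ 0.711  0.38   0.592]
 [-0.297  0.925 -0.236]
 [-0.637 -0.008  0.771]]
tool delta cm [ 1.17 -1.31  3.48] rows 0.8
az -22.7 tilt 50.44 y.z -0.008
```

Request:
play_rows(
  steps=[
    [[0.3,-4,0.3,0],[0.3,-4,0.3,0],[0,-4,0,0],[0,-4,0,0],[-2,-2,-3,0],[-2,-2,-3,0],[-2,-2,-3,0]],
  ],
)

```text
time: 9.9
tool_pos: [405.8, -335.6, 231.0]
tcp_rot: [[0.723, 0.346, 0.598], [-0.27, 0.938, -0.217], [-0.636, -0.005, 0.772]]
contact_force: [0.9, -1.2, -0.1]
grip_width: 0.5
```

```bash
python3 st.py; python3 go.py 560 -160 250
```

```text
t 9.9 q [-1.245 -0.893  2.495  0.768  1.039 -1.124] p [ 405.8 -335.6  231. ] F [ 0.9 -1.2 -0.1] w 0.5
[[ 0.723  0.346  0.598]
 [-0.27   0.938 -0.217]
 [-0.636 -0.005  0.772]]
tool delta cm [ 5.19 21.8   6.88] rows 4.7
az -20.51 tilt 50.53 y.z -0.005
```

Request:
play_rows(
  steps=[
    [[1.1,3,1.1,0],[1.1,3,1.1,0],[1.1,3,1.1,0],[1.1,3,1.1,0],[1.1,3,1.1,0],[0,0,0,0],[-3.5,0.3,-3,0],[-3.5,0.3,-3,0]],
  ],
)

```text
time: 10.7
tool_pos: [499.0, -259.8, 233.3]
tcp_rot: [[0.706, 0.411, 0.577], [-0.332, 0.912, -0.242], [-0.625, -0.02, 0.78]]
contact_force: [0.6, -0.4, 0.3]
grip_width: 0.2
```

```bash
python3 st.py
```

```text
t 10.7 q [-0.716 -0.892  2.497  0.342  0.69  -0.47 ] p [ 499.  -259.8  233.3] F [ 0.6 -0.4  0.3] w 0.2
[[ 0.706  0.411  0.577]
 [-0.332  0.912 -0.242]
 [-0.625 -0.02   0.78 ]]
```

Request:
play_rows(
  steps=[
    [[-3.6,1.0,-3,0],[-3.6,1.0,-3,0],[-3.6,1.0,-3,0]],
  ],
)

```text
time: 11.0
tool_pos: [493.5, -237.8, 216.5]
tcp_rot: [[0.669, 0.412, 0.619], [-0.316, 0.911, -0.264], [-0.673, -0.019, 0.74]]
contact_force: [0.8, 0.2, -0.5]
grip_width: 0.7
```

```bash
python3 st.py; python3 go.py 0 0 0
```

```text
t 11.0 q [-0.649 -0.893  2.496  0.23   0.73  -0.339] p [ 493.5 -237.8  216.5] F [ 0.8  0.2 -0.5] w 0.7
[[ 0.669  0.412  0.619]
 [-0.316  0.911 -0.264]
 [-0.673 -0.019  0.74 ]]
tool delta cm [-25.97   1.75 -52.84] rows 11.8
az -25.3 tilt 47.73 y.z -0.019
```

Request:
play_rows(
  steps=[
    [[0,-3.4,0,0],[-1,-3.4,-0.6,0],[-1,-3.4,-0.6,0],[-1,-3.4,-0.6,0],[-1,-3.4,-0.6,0],[0,0,0,0]],
  ],
)

```text
time: 11.6
tool_pos: [380.5, -383.3, 242.9]
tcp_rot: [[0.679, 0.408, 0.61], [-0.329, 0.912, -0.244], [-0.656, -0.035, 0.754]]
contact_force: [0.4, -0.8, 0.4]
grip_width: 0.2
```

```bash
python3 st.py; python3 go.py 0 0 0
```

```text
t 11.6 q [-1.303 -0.813  2.419  0.726  1.024 -1.122] p [ 380.5 -383.3  242.9] F [ 0.4 -0.8  0.4] w 0.2
[[ 0.679  0.408  0.61 ]
 [-0.329  0.912 -0.244]
 [-0.656 -0.035  0.754]]
tool delta cm [-22.49  20.27 -50.9 ] rows 11.8
az -25.86 tilt 48.97 y.z -0.035
```

Request:
play_rows(
  steps=[
    [[-2.4,3.8,-2,0],[-2.4,3.8,-2,0],[-2.4,3.8,-2,0],[-2.4,3.8,-2,0]],
  ],
)

```text
time: 12.0
tool_pos: [391.8, -325.1, 210.7]
tcp_rot: [[0.685, 0.353, 0.637], [-0.244, 0.935, -0.256], [-0.687, 0.02, 0.727]]
contact_force: [0.5, 0.1, 0.4]
grip_width: 0.3
```

```bash
python3 st.py; python3 go.py 0 0 0
```

```text
t 12.0 q [-1.243 -0.893  2.496  0.704  1.078 -1.069] p [ 391.8 -325.1  210.7] F [0.5 0.1 0.4] w 0.3
[[ 0.685  0.353  0.637]
 [-0.244  0.935 -0.256]
 [-0.687  0.02   0.727]]
tool delta cm [-20.28  16.14 -48.62] rows 11.0
az -19.58 tilt 46.63 y.z 0.02
```

Request:
play_rows(
  steps=[
    [[-2.4,3.8,-2,0],[0,0,0,0]],
  ],
)

```text
time: 12.2
tool_pos: [398.1, -308.3, 205.9]
tcp_rot: [[0.684, 0.33, 0.651], [-0.21, 0.943, -0.257], [-0.699, 0.039, 0.714]]
contact_force: [-0.9, 0.3, -0.0]
grip_width: 0.4
```

```bash
python3 st.py; python3 go.py 600 -150 290
```

```text
t 12.2 q [-1.214 -0.893  2.497  0.692  1.094 -1.046] p [ 398.1 -308.3  205.9] F [-0.9  0.3 -0. ] w 0.4
[[ 0.684  0.33   0.651]
 [-0.21   0.943 -0.257]
 [-0.699  0.039  0.714]]
tool delta cm [ 4.6  21.92 15.07] rows 5.4
az -17.08 tilt 45.65 y.z 0.039
```

Request:
play_rows(
  steps=[
    [[1.2,2.2,1.5,-1.5],[0.6,2.2,1.5,-1.5],[0.4,2.2,1.5,0],[0.4,2.2,1.5,0],[0.4,2.2,1.5,0],[0.4,2.2,1.5,0],[0.4,2.2,1.5,0],[0.4,2.2,1.5,0],[0.4,2.2,1.5,0],[0.4,2.2,1.5,0]],
  ],
)

```text
time: 13.2
tool_pos: [607.3, -130.5, 287.5]
tcp_rot: [[0.693, 0.289, 0.661], [-0.211, 0.957, -0.198], [-0.69, -0.002, 0.724]]
contact_force: [0.6, -0.9, -0.9]
grip_width: 0.4
```

```bash
python3 st.py; python3 go.py 520 60 290
```

```text
t 13.2 q [-2.930e-01 -5.910e-01  2.189e+00 -2.000e-03  7.340e-01 -0.000e+00] p [ 607.3 -130.5  287.5] F [ 0.6 -0.9 -0.9] w 0.4
[[ 0.693  0.289  0.661]
 [-0.211  0.957 -0.198]
 [-0.69  -0.002  0.724]]
tool delta cm [-10.23  15.72  -9.35] rows 4.2
az -16.92 tilt 46.37 y.z -0.002
```

Request:
play_rows(
  steps=[
    [[-1,1.7,-0.9,0],[-1,1.7,-0.9,0],[-1,1.7,-0.9,0],[-1,1.7,-0.9,0],[-1,1.7,-0.9,0],[-1,1.7,-0.9,0],[-1,1.7,-0.9,0],[-1,1.7,-0.9,0],[-1,1.7,-0.9,0]],
  ],
)

```text
time: 14.1
tool_pos: [535.7, 65.2, 296.0]
tcp_rot: [[0.702, 0.277, 0.656], [-0.2, 0.961, -0.191], [-0.684, 0.003, 0.73]]
contact_force: [-0.5, 0.5, 0.1]
grip_width: 0.7
```

```bash
python3 st.py; python3 go.py 490 139 250
```

```text
t 14.1 q [ 0.311 -0.763  2.278 -0.515  0.966  0.743] p [535.7  65.2 296. ] F [-0.5  0.5  0.1] w 0.7
[[ 0.702  0.277  0.656]
 [-0.2    0.961 -0.191]
 [-0.684  0.003  0.73 ]]
tool delta cm [-1.54  5.81 -7.77] rows 2.0
az -15.92 tilt 46.88 y.z 0.003
```

Request:
play_rows(
  steps=[
    [[-2,2,-2.5,0],[-2,2,-2.5,0],[-2,2,-2.5,0],[-2,1,-2.5,0]],
  ],
  claw=1,
)

```text
time: 14.5
tool_pos: [430.7, 173.3, 281.1]
tcp_rot: [[0.708, 0.274, 0.651], [-0.195, 0.962, -0.194], [-0.679, 0.01, 0.734]]
contact_force: [0.7, 0.3, -0.6]
grip_width: 27.7
```

```bash
python3 st.py; python3 go.py 490 139 250
```

```text
t 14.5 q [ 0.812 -0.796  2.326 -0.752  1.248  1.207] p [430.7 173.3 281.1] F [ 0.7  0.3 -0.6] w 27.7
[[ 0.708  0.274  0.651]
 [-0.195  0.962 -0.194]
 [-0.679  0.01   0.734]]
tool delta cm [ 6.98 -1.7   2.24] rows 1.5
az -15.39 tilt 47.23 y.z 0.01
```

Request:
play_rows(
  steps=[
    [[-1.7,-4.2,-1.5,0],[-1.7,-4.2,-1.5,0],[-1.7,-4.2,-1.5,0]],
  ],
)

```text
time: 14.8
tool_pos: [362.5, 150.4, 279.2]
tcp_rot: [[0.675, 0.323, 0.663], [-0.27, 0.945, -0.186], [-0.686, -0.053, 0.725]]
contact_force: [-0.3, -0.1, -0.9]
grip_width: 51.9
```

```bash
python3 st.py; python3 go.py 490 139 250
```

```text
t 14.8 q [ 0.979 -0.892  2.373 -0.795  1.481  1.287] p [362.5 150.4 279.2] F [-0.3 -0.1 -0.9] w 51.9
[[ 0.675  0.323  0.663]
 [-0.27   0.945 -0.186]
 [-0.686 -0.053  0.725]]
tool delta cm [10.92  3.2   6.55] rows 2.6
az -21.76 tilt 46.65 y.z -0.053
```

```bash
python3 go.py 493 138 222
```

```text
tool delta cm [13.07  3.35  4.73] rows 2.9
az -21.76 tilt 46.65 y.z -0.053
```

Request:
play_rows(
  steps=[
    [[1.6,0.4,0.6,2.1],[1.6,0.4,0.6,2.1],[1.6,0.4,0.6,0],[1.6,0.4,0.6,0],[1.6,0.4,0.6,0],[1.6,0.4,0.6,0],[1.6,0.4,0.6,0],[0,0,0,0]],
  ],
)

```text
time: 15.6
tool_pos: [476.0, 148.4, 233.8]
tcp_rot: [[0.684, 0.351, 0.639], [-0.247, 0.936, -0.25], [-0.686, 0.013, 0.727]]
contact_force: [-0.4, -0.2, 0.0]
grip_width: 93.1
```

```bash
python3 st.py; python3 go.py 493 138 222; python3 go.py 577 106.5 132
```

```text
t 15.6 q [ 0.679 -0.647  2.324 -0.769  1.107  1.274] p [476.  148.4 233.8] F [-0.4 -0.2  0. ] w 93.1
[[ 0.684  0.351  0.639]
 [-0.247  0.936 -0.25 ]
 [-0.686  0.013  0.727]]
tool delta cm [ 2.23 -0.4   0.49] rows 0.5
az -19.86 tilt 46.67 y.z 0.013
tool delta cm [14.93 -0.51  0.1 ] rows 3.0
az -19.86 tilt 46.67 y.z 0.013
```

Request:
play_rows(
  steps=[
    [[1.5,-0.1,0,0],[1.5,-0.1,0,0],[1.5,-0.1,0,0],[1.2,0,0,0],[0,0,0,0]],
  ],
)

```text
time: 16.1
tool_pos: [513.6, 134.8, 196.3]
tcp_rot: [[0.687, 0.347, 0.639], [-0.242, 0.938, -0.249], [-0.685, 0.017, 0.728]]
contact_force: [-1.5, 0.2, 0.1]
grip_width: 93.0
```

```bash
python3 st.py; python3 go.py 577 106.5 132; python3 - <<'E'
from h import *
import cv2
for n,b in(("scene",(230,360,250,390)),("top",(120,240,200,340))):
    im=ctrl.capture(n)[:,:,::-1][b[0]:b[1],b[2]:b[3]]
    cv2.imwrite(f"pics/{n}1.png",cv2.resize(im if n=="top" else ctrl.capture(n)[:,:,::-1][150:290,250:390],None,fx=4,fy=4,interpolation=cv2.INTER_CUBIC))
E
```

```text
t 16.1 q [ 0.576 -0.544  2.331 -0.788  0.95   1.279] p [513.6 134.8 196.3] F [-1.5  0.2  0.1] w 93.0
[[ 0.687  0.347  0.639]
 [-0.242  0.938 -0.249]
 [-0.685  0.017  0.728]]
tool delta cm [ 9.45 -0.56  0.07] rows 1.9
az -19.38 tilt 46.73 y.z 0.017
```

View pics/scene1.png

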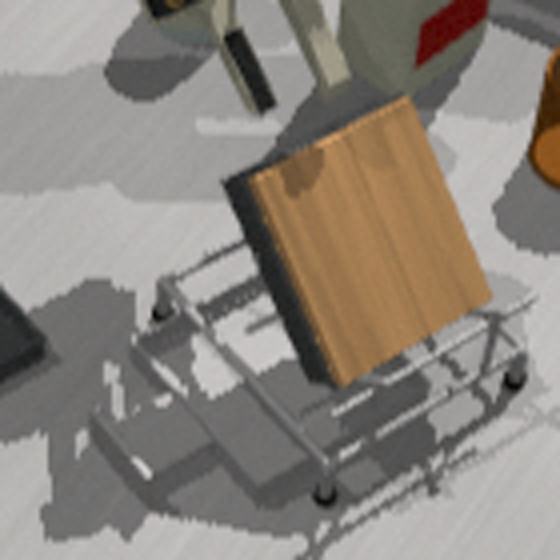

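View pics/top1.png

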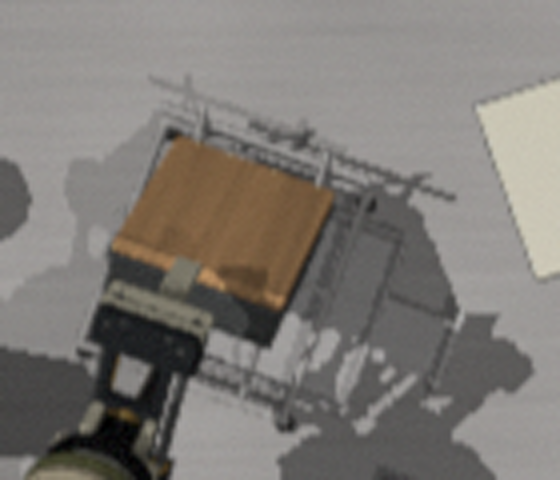

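Request:
play_rows(
  steps=[
    [[1.6,-0.2,0,0],[1.6,-0.2,0,0],[1.6,-0.2,0,0],[1.6,-0.1,0,-0.5],[1.4,0,0,-0.5],[0.6,0,0,0],[0,0,0,0]],
  ],
)

```text
time: 16.95
tool_pos: [571.9, 114.0, 147.4]
tcp_rot: [[0.697, 0.329, 0.637], [-0.232, 0.944, -0.233], [-0.678, 0.014, 0.735]]
contact_force: [0.3, -0.3, -0.7]
grip_width: 92.7
```

```bash
python3 st.py; python3 go.py 577 106.5 132
```

```text
t 16.95 q [ 0.44  -0.349  2.298 -0.863  0.731  1.309] p [571.9 114.  147.4] F [ 0.3 -0.3 -0.7] w 92.7
[[ 0.697  0.329  0.637]
 [-0.232  0.944 -0.233]
 [-0.678  0.014  0.735]]
tool delta cm [ 1.57 -0.56 -0.63] rows 0.4
az -18.45 tilt 47.29 y.z 0.014
```

Request:
play_rows(
  steps=[
    [[0.8,-0.4,-0.4,-0.6],[0.7,-0.3,-0.3,-0.5],[0,0,0,0]],
  ],
)

```text
time: 17.25
tool_pos: [575.9, 106.3, 132.8]
tcp_rot: [[0.699, 0.314, 0.642], [-0.231, 0.949, -0.213], [-0.677, 0.001, 0.736]]
contact_force: [0.3, -1.0, 0.2]
grip_width: 93.1
```

```bash
python3 st.py; python3 go.py 577 106.5 132
```

```text
t 17.25 q [ 0.415 -0.326  2.312 -0.891  0.687  1.312] p [575.9 106.3 132.8] F [ 0.3 -1.   0.2] w 93.1
[[ 0.699  0.314  0.642]
 [-0.231  0.949 -0.213]
 [-0.677  0.001  0.736]]
tool delta cm [0.13 0.06 0.01] rows 0.0
az -18.27 tilt 47.41 y.z 0.001
```

Close.

Request:
play_rows(
  steps=[
    [[0,0,0,0],[0,0,0,0],[0,0,0,0],[0,0,0,0],[0,0,0,0],[0,0,0,0],[0,0,0,0]],
  ],
  claw=0,
)

```text
time: 17.95
tool_pos: [577.6, 106.2, 136.3]
tcp_rot: [[0.702, 0.315, 0.639], [-0.231, 0.949, -0.214], [-0.673, 0.003, 0.739]]
contact_force: [2.0, -0.2, -4.2]
grip_width: 48.5
```

```bash
python3 st.py
```

```text
t 17.95 q [ 0.415 -0.328  2.309 -0.892  0.688  1.312] p [577.6 106.2 136.3] F [ 2.  -0.2 -4.2] w 48.5
[[ 0.702  0.315  0.639]
 [-0.231  0.949 -0.214]
 [-0.673  0.003  0.739]]
```

Request:
play_rows(
  steps=[
    [[-0.7,0,0.75,0],[-1.0,0,1.1,0],[-1.35,0,1.45,0],[-1.35,0,1.45,0],[-1.35,0,1.45,0],[-1.35,0,1.45,0],[-1.35,0,1.45,0],[-1.35,0,1.45,0],[-1.35,0,1.45,0],[0,0,0,0]],
  ],
)

```text
time: 18.95
tool_pos: [565.1, 103.3, 280.2]
tcp_rot: [[0.673, 0.319, 0.668], [-0.238, 0.948, -0.213], [-0.7, -0.016, 0.714]]
contact_force: [0.4, -0.3, -4.3]
grip_width: 48.4
```

```bash
python3 st.py; python3 go.py 577.6 106.2 300; python3 - <<'E'
from h import *
import cv2
cv2.imwrite("pics/scene2.png",cv2.resize(ctrl.capture("scene")[:,:,::-1][100:290,220:430],None,fx=3,fy=3,interpolation=cv2.INTER_CUBIC))
E
```

```text
t 18.95 q [ 0.415 -0.53   2.156 -0.631  0.98   0.947] p [565.1 103.3 280.2] F [ 0.4 -0.3 -4.3] w 48.4
[[ 0.673  0.319  0.668]
 [-0.238  0.948 -0.213]
 [-0.7   -0.016  0.714]]
tool delta cm [-0.62  0.64  2.18] rows 0.5
az -19.51 tilt 45.54 y.z -0.016
```

View pics/scene2.png

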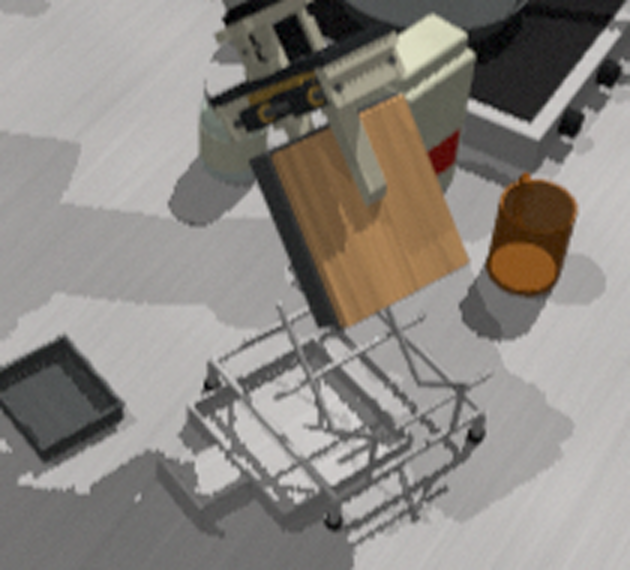

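Request:
play_rows(
  steps=[
    [[0,0,0,-3],[0,0,0,-6],[0,0,0,-8],[0,0,0,-8],[0,0,0,-8],[0,0,0,-8],[0,0,0,-8],[0,0,0,-8],[0,0,0,-8],[0,0,0,-8]],
  ],
)

```text
time: 20.0
tool_pos: [550.8, 99.0, 240.7]
tcp_rot: [[0.637, -0.6, 0.484], [-0.25, 0.434, 0.866], [-0.73, -0.672, 0.127]]
contact_force: [0.0, -0.4, -5.3]
grip_width: 48.4
```

```bash
python3 st.py; python3 go.py 565 103 280
```

```text
t 20.0 q [ 0.416 -0.512  2.196 -0.627  0.975 -0.364] p [550.8  99.  240.7] F [ 0.  -0.4 -5.3] w 48.4
[[ 0.637 -0.6    0.484]
 [-0.25   0.434  0.866]
 [-0.73  -0.672  0.127]]
tool delta cm [-2.06 -3.32  1.53] rows 0.8
az -21.39 tilt 43.15 y.z -0.672
```

Request:
play_rows(
  steps=[
    [[-1.8,-1.6,0.3,0],[-1.8,-1.6,0.3,-3],[-1.5,-1.4,0.2,-8],[-0.4,-0.4,0,-8],[-0.4,-0.4,-0.1,-8],[-0.4,-0.4,-0.1,-8],[-0.4,-0.35,-0.15,-8],[-0.4,-0.3,-0.2,-8],[-0.4,-0.25,-0.25,-8],[-0.4,-0.2,-0.25,-8]],
  ],
)

```text
time: 21.0
tool_pos: [539.4, 96.4, 312.8]
tcp_rot: [[0.598, -0.681, -0.422], [-0.262, -0.664, 0.7], [-0.757, -0.308, -0.576]]
contact_force: [-0.0, -0.1, -5.1]
grip_width: 48.2
```

```bash
python3 st.py; python3 go.py 565 103 280
```

```text
t 21.0 q [ 0.418 -0.54   2.065 -0.555  1.154 -1.712] p [539.4  96.4 312.8] F [-0.  -0.1 -5.1] w 48.2
[[ 0.598 -0.681 -0.422]
 [-0.262 -0.664  0.7  ]
 [-0.757 -0.308 -0.576]]
tool delta cm [ 3.84 -1.17  1.27] rows 0.8
az -23.64 tilt 40.77 y.z -0.308
```

Request:
play_rows(
  steps=[
    [[-0.4,-0.15,-0.3,-8],[-0.4,-0.1,-0.3,-8],[-0.4,-0.05,-0.3,-8],[-0.4,0,-0.3,-3]],
  ],
)

```text
time: 21.4
tool_pos: [534.2, 95.3, 319.0]
tcp_rot: [[0.583, -0.4, -0.707], [-0.267, -0.916, 0.299], [-0.767, 0.014, -0.641]]
contact_force: [0.6, 0.5, -5.7]
grip_width: 47.8
```

```bash
python3 st.py; python3 go.py 577.6 106.2 136; python3 - <<'E'
from h import *
import cv2
cv2.imwrite("pics/scene3.png",cv2.resize(ctrl.capture("scene")[:,:,::-1][80:290,220:430],None,fx=2.8,fy=2.8,interpolation=cv2.INTER_CUBIC))
cv2.imwrite("pics/top3.png",cv2.resize(ctrl.capture("top")[:,:,::-1][120:250,190:340],None,fx=4,fy=4,interpolation=cv2.INTER_CUBIC))
E
```

```text
t 21.4 q [ 0.419 -0.539  2.047 -0.546  1.187 -2.224] p [534.2  95.3 319. ] F [ 0.6  0.5 -5.7] w 47.8
[[ 0.583 -0.4   -0.707]
 [-0.267 -0.916  0.299]
 [-0.767  0.014 -0.641]]
tool delta cm [16.28 -3.    8.99] rows 3.8
az -24.58 tilt 39.9 y.z 0.014
```

View pics/scene3.png

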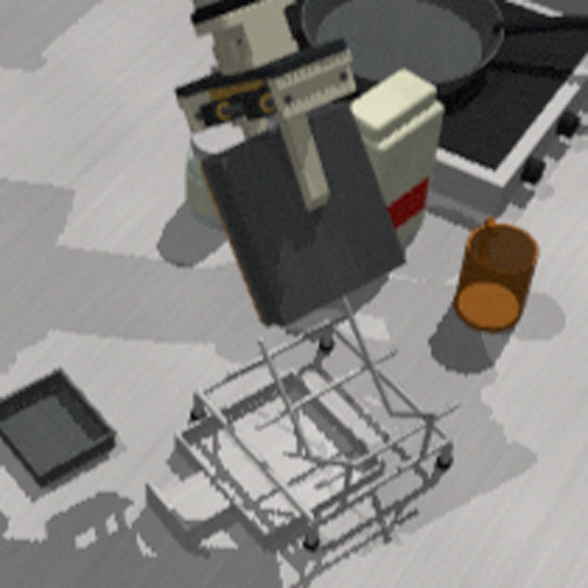

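View pics/top3.png

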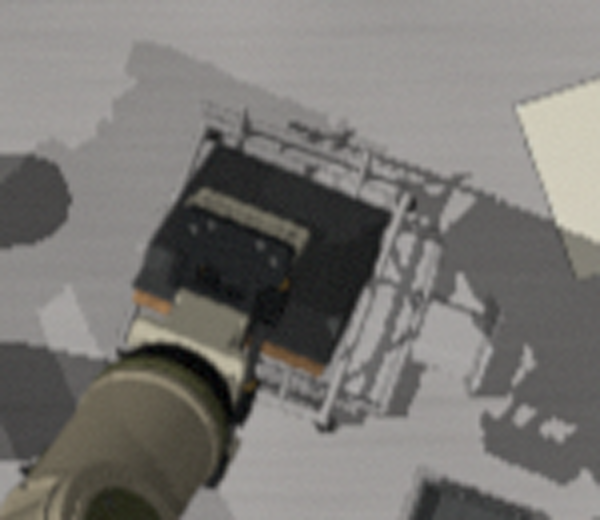

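Request:
play_rows(
  steps=[
    [[1.8,-0.5,0.9,0],[2.8,-0.6,1.3,0],[2.8,-0.6,1.3,0],[2.8,-0.6,1.3,0],[1.8,-0.5,0.9,0]],
  ],
)

```text
time: 22.0
tool_pos: [575.4, 107.0, 182.6]
tcp_rot: [[0.583, -0.412, -0.7], [-0.265, -0.911, 0.316], [-0.768, 0.002, -0.64]]
contact_force: [0.0, -0.2, -6.3]
grip_width: 47.9
```

```bash
python3 st.py; python3 go.py 577.6 106.2 165
```

```text
t 22.0 q [ 0.403 -0.31   2.132 -0.638  0.916 -2.021] p [575.4 107.  182.6] F [ 0.  -0.2 -6.3] w 47.9
[[ 0.583 -0.412 -0.7  ]
 [-0.265 -0.911  0.316]
 [-0.768  0.002 -0.64 ]]
tool delta cm [ 1.5  -0.03  0.95] rows 0.4
az -24.47 tilt 39.81 y.z 0.002
```

```bash
cat > ao.py <<'E'
from kin import *
s=ctrl.sense();R0=Ro.from_euler('z',np.radians(-20.56)).as_matrix()
up=R0@np.array([-1,0,1])/2**.5;out=R0@np.array([1,0,1])/2**.5;sy=R0[:,1]
d=s['tool_pos']-np.array([577.6,106.2,136.3]);R=s['tcp_rot'];x=R[:,0]
print("t",round(s['time'],2),"a",(d@up).round(1),"o",(d@out).round(1),"y",(d@sy).round(1),"az",np.degrees(np.arctan2(x[1],x[0])).round(1),"tilt",np.degrees(np.arccos(-x[2])).round(1),"yz",R[2,1].round(3),"w",s['grip_width'].round(1))
f=s['contact_force'];print("F",f.round(1),"up",(f@up).round(1),"out",(f@out).round(1),"q",s['qpos'].round(2))
print("tool axes per cm: up",(R.T@up).round(2),"out",(R.T@out).round(2))
E
python3 ao.py
```

```text
Traceback (most recent call last):
  File "ao.py", line 5, in <module>
    print("t",round(s['time'],2),"a",(d@up).round(1),"o",(d@out).round(1),"y",(d@sy).round(1),"az",np.degrees(np.arctan2(x[1],x[0])).round(1),"tilt",np.degrees(np.arccos(-x[2])).round(1),"yz",R[2,1].round(3),"w",s['grip_width'].round(1))
                                                                                                                                                                                                                    ^^^^^^^^^^^^^^^^^^^^^
AttributeError: 'float' object has no attribute 'round'
```

Request:
play_rows(
  steps=[
    [[0.7,0,0.5,0],[0.7,0,0.5,0],[0.5,0,0.3,0]],
  ],
)

```text
time: 22.3
tool_pos: [573.8, 104.7, 151.2]
tcp_rot: [[0.575, -0.416, -0.705], [-0.268, -0.91, 0.318], [-0.773, 0.006, -0.634]]
contact_force: [-0.9, -0.1, -5.1]
grip_width: 48.2
```

```bash
python3 ao.py
```

```text
Traceback (most recent call last):
  File "ao.py", line 5, in <module>
    print("t",round(s['time'],2),"a",(d@up).round(1),"o",(d@out).round(1),"y",(d@sy).round(1),"az",np.degrees(np.arctan2(x[1],x[0])).round(1),"tilt",np.degrees(np.arccos(-x[2])).round(1),"yz",R[2,1].round(3),"w",s['grip_width'].round(1))
                                                                                                                                                                                                                    ^^^^^^^^^^^^^^^^^^^^^
AttributeError: 'float' object has no attribute 'round'
```

```bash
sed -i "s/s\['grip_width'\].round(1)/round(float(s['grip_width']),1)/" ao.py; python3 ao.py
```

```text
t 22.3 a 12.7 o 8.4 y -2.7 az -25.0 tilt 39.4 yz 0.006 w 48.2
F [-0.9 -0.1 -5.1] up -3.0 out -4.2 q [ 0.4  -0.27  2.16 -0.66  0.87 -1.98]
tool axes per cm: up [-0.99  0.05  0.1 ] out [-0.1  -0.05 -0.99]
```

Request:
play_rows(
  steps=[
    [[-0.2,-0.2,0.5,0],[-0.2,-0.1,0.8,0],[-0.2,0,0.8,0]],
  ],
)

```text
time: 22.6
tool_pos: [565.4, 113.4, 153.7]
tcp_rot: [[0.592, -0.414, -0.692], [-0.272, -0.91, 0.312], [-0.759, 0.003, -0.651]]
contact_force: [16.9, -11.5, -1.1]
grip_width: 48.5
```

```bash
python3 ao.py
```

```text
t 22.6 a 22.1 o 2.4 y 2.4 az -24.6 tilt 40.6 yz 0.003 w 48.5
F [ 16.9 -11.5  -1.1] up -14.9 out 13.3 q [ 0.44 -0.29  2.18 -0.7   0.88 -1.92]
tool axes per cm: up [-1.    0.05  0.08] out [-0.08 -0.05 -1.  ]
```

Request:
play_rows(
  steps=[
    [[0.6,0,0.3,0],[0.6,0,0.5,0],[0.5,0,0.5,0]],
  ],
)

```text
time: 22.9
tool_pos: [574.6, 114.7, 144.9]
tcp_rot: [[0.609, -0.411, -0.678], [-0.268, -0.912, 0.312], [-0.746, -0.008, -0.665]]
contact_force: [2.9, -1.8, 9.4]
grip_width: 48.3
```

```bash
python3 ao.py
```

```text
t 22.9 a 10.2 o 2.0 y 6.9 az -23.7 tilt 41.7 yz -0.008 w 48.3
F [ 2.9 -1.8  9.4] up 4.3 out 9.0 q [ 0.43 -0.26  2.18 -0.74  0.84 -1.88]
tool axes per cm: up [-1.    0.04  0.06] out [-0.06 -0.05 -1.  ]
```

Request:
play_rows(
  steps=[
    [[0.3,0.2,0.8,0],[0.3,0.3,0.8,0],[0.3,0.2,0.8,0]],
  ],
)

```text
time: 23.2
tool_pos: [574.8, 116.8, 141.5]
tcp_rot: [[0.636, -0.405, -0.657], [-0.262, -0.914, 0.309], [-0.726, -0.025, -0.687]]
contact_force: [2.5, -4.1, 14.0]
grip_width: 48.9
```

```bash
python3 ao.py
```

```text
t 23.2 a 8.2 o -0.8 y 9.0 az -22.4 tilt 43.4 yz -0.025 w 48.9
F [ 2.5 -4.1 14. ] up 7.2 out 12.6 q [ 0.44 -0.27  2.21 -0.79  0.8  -1.82]
tool axes per cm: up [-1.    0.02  0.03] out [-0.03 -0.06 -1.  ]
```

Request:
play_rows(
  steps=[
    [[0.6,0.5,0.6,-0.7],[0.6,0.5,0.6,-0.7],[0.6,0.5,0.6,-0.7]],
  ],
)

```text
time: 23.5
tool_pos: [580.3, 110.9, 133.4]
tcp_rot: [[0.66, -0.371, -0.653], [-0.249, -0.928, 0.277], [-0.709, -0.02, -0.705]]
contact_force: [-29.3, 17.0, 34.0]
grip_width: 48.0
```

```bash
python3 ao.py
```

```text
t 23.5 a -2.7 o -1.4 y 5.3 az -20.7 tilt 44.9 yz -0.02 w 48.0
F [-29.3  17.   34. ] up 47.7 out 0.5 q [ 0.42 -0.27  2.24 -0.83  0.74 -1.82]
tool axes per cm: up [-1.  0.  0.] out [-0.   -0.03 -1.  ]
```

Request:
play_rows(
  steps=[
    [[-0.3,0,0.1,0]],
  ],
)

```text
time: 23.6
tool_pos: [578.5, 112.6, 136.1]
tcp_rot: [[0.662, -0.371, -0.651], [-0.247, -0.929, 0.277], [-0.707, -0.022, -0.707]]
contact_force: [-0.3, -0.8, -6.8]
grip_width: 47.8
```

```bash
python3 ao.py; python3 - <<'E'
from h import *
import cv2
cv2.imwrite("pics/scene4.png",cv2.resize(ctrl.capture("scene")[:,:,::-1][120:290,250:400],None,fx=3.5,fy=3.5,interpolation=cv2.INTER_CUBIC))
cv2.imwrite("pics/top4.png",cv2.resize(ctrl.capture("top")[:,:,::-1][120:250,190:340],None,fx=4,fy=4,interpolation=cv2.INTER_CUBIC))
E
```

```text
t 23.6 a 0.9 o -1.1 y 6.3 az -20.5 tilt 45.0 yz -0.022 w 47.8
F [-0.3 -0.8 -6.8] up -4.8 out -4.8 q [ 0.43 -0.28  2.25 -0.83  0.75 -1.82]
tool axes per cm: up [-1. -0.  0.] out [-0.   -0.03 -1.  ]
```

View pics/scene4.png

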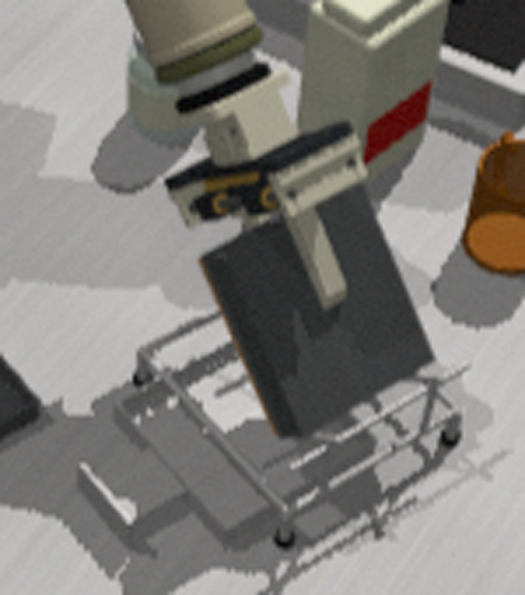

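View pics/top4.png

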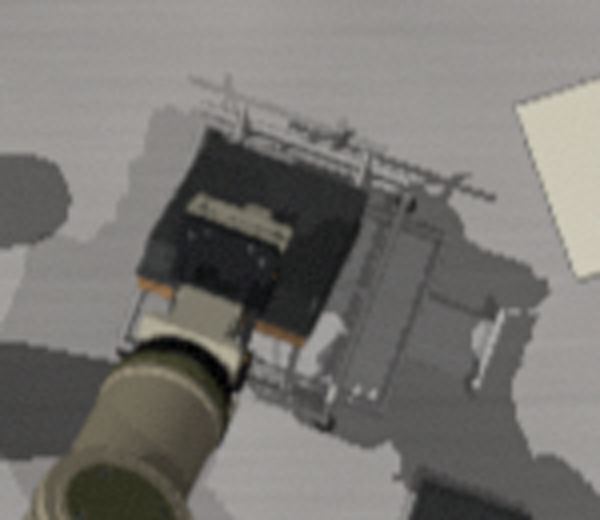

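Request:
play_rows(
  steps=[
    [[0.1,0,0.1,0]],
  ],
)

```text
time: 23.8
tool_pos: [578.7, 112.9, 135.3]
tcp_rot: [[0.663, -0.371, -0.651], [-0.247, -0.929, 0.277], [-0.707, -0.023, -0.707]]
contact_force: [1.6, -1.7, 2.2]
grip_width: 47.8
```

```bash
python3 ao.py
```

```text
t 23.8 a 0.2 o -1.7 y 6.6 az -20.5 tilt 45.0 yz -0.023 w 47.8
F [ 1.6 -1.7  2.2] up 0.1 out 3.0 q [ 0.43 -0.28  2.25 -0.83  0.75 -1.82]
tool axes per cm: up [-1. -0. -0.] out [ 0.   -0.03 -1.  ]
```

Request:
play_rows(
  steps=[
    [[0,0,0,0],[0,0,0,0],[0,0,0,0],[0,0,0,0]],
  ],
  claw=0.75,
)

```text
time: 24.2
tool_pos: [578.3, 112.5, 134.1]
tcp_rot: [[0.661, -0.372, -0.652], [-0.248, -0.928, 0.278], [-0.708, -0.022, -0.706]]
contact_force: [-0.1, 0.5, -0.0]
grip_width: 69.3
```

```bash
python3 ao.py; python3 - <<'E'
from h import *
import cv2
cv2.imwrite("pics/scene5.png",cv2.resize(ctrl.capture("scene")[:,:,::-1][120:290,250:400],None,fx=3.5,fy=3.5,interpolation=cv2.INTER_CUBIC))
E
```

```text
t 24.2 a -0.5 o -2.6 y 6.1 az -20.6 tilt 44.9 yz -0.022 w 69.3
F [-0.1  0.5 -0. ] up 0.2 out -0.2 q [ 0.43 -0.28  2.25 -0.83  0.75 -1.82]
tool axes per cm: up [-1.  0.  0.] out [-0.   -0.03 -1.  ]
```

View pics/scene5.png

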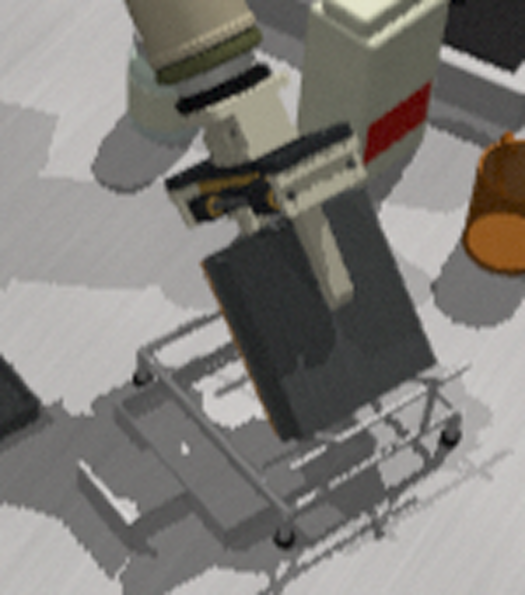

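Request:
play_rows(
  steps=[
    [[0,0,0,0],[-1.5,0,-0.1,0],[-2,0,-0.1,0],[-2,0,-0.1,0],[-2,0,-0.1,0],[-2,0,-0.1,0]],
  ],
  claw=0.95,
)

```text
time: 24.85
tool_pos: [515.6, 133.2, 203.0]
tcp_rot: [[0.656, -0.375, -0.656], [-0.252, -0.927, 0.278], [-0.712, -0.017, -0.702]]
contact_force: [-0.1, -0.3, 0.1]
grip_width: 88.5
```

```bash
python3 ao.py
```

```text
t 24.85 a 94.9 o -0.6 y 3.5 az -21.0 tilt 44.6 yz -0.017 w 88.5
F [-0.1 -0.3  0.1] up -0.0 out 0.1 q [ 0.56 -0.52  2.28 -0.74  0.99 -1.89]
tool axes per cm: up [-1.    0.01  0.01] out [-0.01 -0.03 -1.  ]
```

Request:
play_rows(
  steps=[
    [[-2.5,0,0,0],[-2.5,0,-0.2,0],[-2.5,0,-1.5,0],[-2,-1,-2,0],[0,0,0,0]],
  ],
  claw=0,
)

```text
time: 25.35
tool_pos: [478.6, 157.7, 302.4]
tcp_rot: [[0.658, -0.373, -0.655], [-0.248, -0.928, 0.279], [-0.711, -0.021, -0.703]]
contact_force: [-0.0, 0.7, -0.1]
grip_width: 53.2
```

```bash
python3 st.py; python3 - <<'E'
from h import *
import cv2
cv2.imwrite("pics/scene6f.png",ctrl.capture("scene")[:,:,::-1]);cv2.imwrite("pics/top6f.png",ctrl.capture("top")[:,:,::-1])
a=cv2.imread("pics/scene6f.png")[150:290,250:400]; cv2.imwrite("pics/scene6.png",cv2.resize(a,None,fx=4,fy=4,interpolation=cv2.INTER_CUBIC))
a=cv2.imread("pics/top6f.png")[130:235,200:335]; cv2.imwrite("pics/top6.png",cv2.resize(a,None,fx=4,fy=4,interpolation=cv2.INTER_CUBIC))
E
```

```text
t 25.35 q [ 0.678 -0.631  2.172 -0.698  1.229 -1.957] p [478.6 157.7 302.4] F [-0.   0.7 -0.1] w 53.2
[[ 0.658 -0.373 -0.655]
 [-0.248 -0.928  0.279]
 [-0.711 -0.021 -0.703]]
```

View pics/scene6.png

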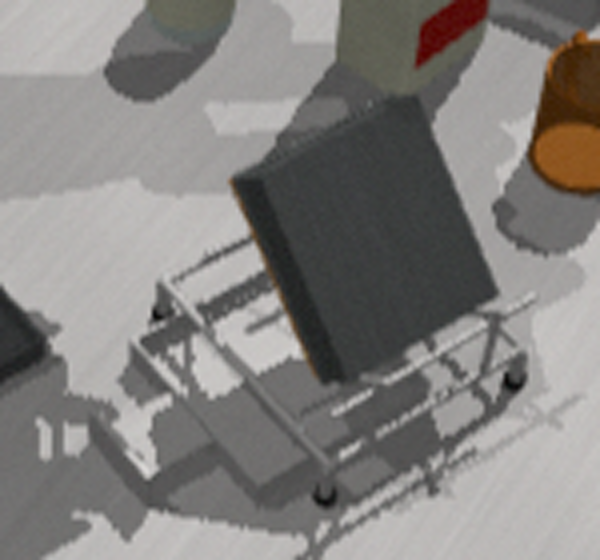

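View pics/top6.png

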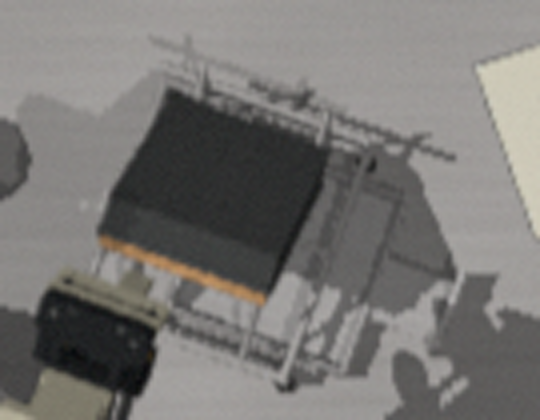

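```bash
python3 - <<'E'
from h import *
from scipy.spatial.transform import Rotation as Ro
S=[(264,183),(415,97),(497,293),(338,383)]
T=[(283,240),(116,190),(168,90),(325,150)]
P=[]
for s,t in zip(S,T):
    p,e=tri((250+s[0]/4-.4,150+s[1]/4-.4),(200+t[0]/4-.4,130+t[1]/4-.4));P.append(p);print(p.round(1),round(e,1))
P=np.array(P);c=P.mean(0)
print([np.linalg.norm(P[i]-P[(i+1)%4]).round(1) for i in range(4)])
R=Ro.from_euler('z',np.radians(-20.56)).as_matrix();up=R@np.array([-1,0,1])/2**.5;out=R@np.array([1,0,1])/2**.5
print("center vs initial",c,[ ((c-[594.75,99.7,145.6])@v).round(1) for v in(up,out,R[:,1])])
for i,j in((3,0),(2,1)): d=P[j]-P[i];print("slope",np.degrees(np.arcsin(d[2]/np.linalg.norm(d))))
for i,j in((0,1),(3,2)): d=P[j]-P[i];print("yaw",np.degrees(np.arctan2(-d[0],d[1])))
E
```

```text
[534.5  57.  204.8] 2.3
[574.8 176.9 203. ] 2.6
[669.7 146.7  94.1] 0.7
[619.5  25.4  91. ] 5.8
[np.float64(126.6), np.float64(147.6), np.float64(131.3), np.float64(145.5)]
center vs initial [599.6286834  101.48074492 148.23844674] [np.float64(-0.9), np.float64(4.7), np.float64(3.4)]
slope 51.45751721228177
slope 47.561411643539266
yaw -18.561147435688838
yaw -22.477866567388585
```

```bash
python3 - <<'E'
import cv2,numpy as np
a=cv2.imread("pics/top6f.png")[145:215,215:290]; a=cv2.convertScaleAbs(a,alpha=1.6,beta=10);a=cv2.resize(a,None,fx=5,fy=5,interpolation=cv2.INTER_NEAREST)
b=cv2.imread("pics/top0.png")[145:215,215:290];b=cv2.convertScaleAbs(b,alpha=1.6,beta=10); b=cv2.resize(b,None,fx=5,fy=5,interpolation=cv2.INTER_NEAREST)
cv2.imwrite("pics/cmp.png",np.hstack([b,a]))
a=cv2.imread("pics/scene6f.png")[165:250,300:380]; a=cv2.convertScaleAbs(a,alpha=1.6,beta=10);a=cv2.resize(a,None,fx=5,fy=5,interpolation=cv2.INTER_NEAREST)
b=cv2.imread("pics/scene0.png")[165:250,300:380];b=cv2.convertScaleAbs(b,alpha=1.3,beta=10); b=cv2.resize(b,None,fx=5,fy=5,interpolation=cv2.INTER_NEAREST)
cv2.imwrite("pics/cmp2.png",np.hstack([b,a]))
E
```

```text
(no output)
```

View pics/cmp.png

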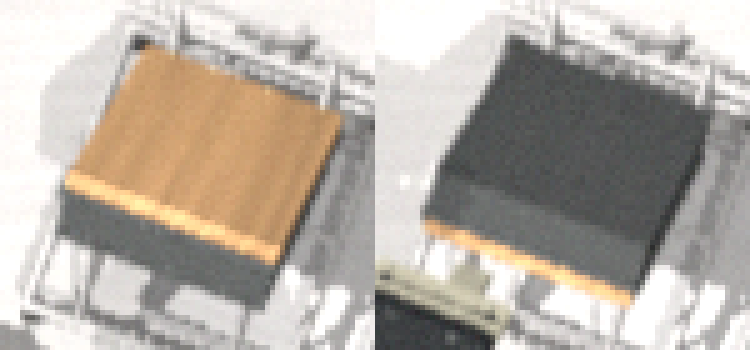

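View pics/cmp2.png

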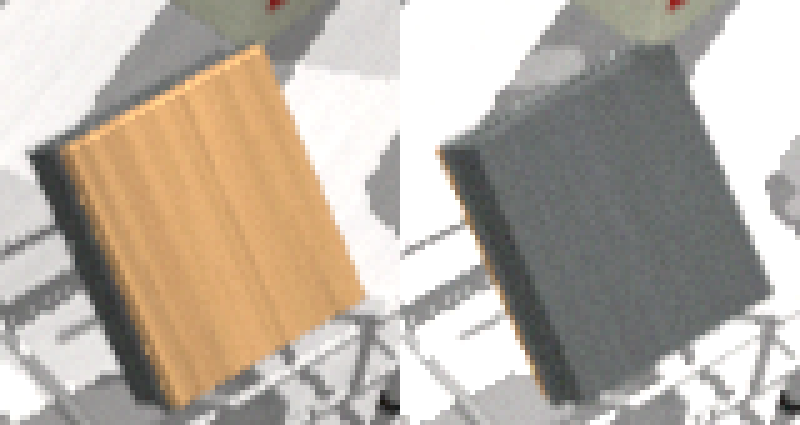

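```bash
python3 - <<'E'
from kin import *
p,e=fit();print(e)
s=ctrl.sense();T=s['tcp_rot'];q=s['qpos']
org=np.array([570.5,108.8,0]);R=Ro.from_euler('z',np.radians(-20.56)).as_matrix()
print("rack pos now",R.T@(s['tool_pos']-org))
for y in(-222,-146):
  for x in(28,15):
   for z in(150,90,35):
    P=org+R@np.array([x,y,z]); a,r=ik(P,T,p,[-.1,-.4,2.4,-.5,.6,-2.2]);print(x,y,z,P.round(0),a.round(2),r.round(2))
E
python3 go.py 560 40 310
```

```text
0.3308804330098951
rack pos now [-103.91633243   11.82687454  297.68708021]
28 -222 150 [ 519. -109.  150.] [-0.14 -0.72  2.5  -0.35  0.65 -2.66] 9.62
28 -222 90 [ 519. -109.   90.] [-0.18 -0.55  2.5  -0.35  0.5  -2.66] 13.61
28 -222 35 [ 519. -109.   35.] [-0.2  -0.38  2.5  -0.42  0.34 -2.6 ] 16.7
15 -222 150 [ 507. -104.  150.] [-0.13 -0.75  2.5  -0.34  0.7  -2.66] 10.99
15 -222 90 [ 507. -104.   90.] [-0.16 -0.58  2.5  -0.34  0.55 -2.66] 18.12
15 -222 35 [ 507. -104.   35.] [-0.18 -0.4   2.5  -0.43  0.38 -2.57] 22.05
28 -146 150 [545. -38. 150.] [ 0.02 -0.65  2.46 -0.46  0.64 -2.46] 0.0
28 -146 90 [545. -38.  90.] [ 0.02 -0.51  2.5  -0.59  0.49 -2.3 ] 0.11
28 -146 35 [545. -38.  35.] [ 0.02 -0.33  2.5  -0.86  0.36 -2.01] 1.29
15 -146 150 [533. -33. 150.] [ 0.04 -0.7   2.49 -0.46  0.67 -2.45] 0.0
15 -146 90 [533. -33.  90.] [ 0.05 -0.53  2.5  -0.6   0.54 -2.28] 4.49
15 -146 35 [533. -33.  35.] [ 0.05 -0.35  2.5  -0.84  0.41 -2.  ] 6.23
tool delta cm [ 7.44  7.68 -9.53] rows 2.9
az -21.02 tilt 44.44 y.z -0.016
```

Request:
play_rows(
  steps=[
    [[-0.1,0,0,8.5],[-0.1,0,0,8.5],[-0.1,0,0,8.5],[-0.1,0,0,8.5],[-0.1,0,0,8.5],[-0.1,0,0,8.5],[-0.1,0,0,8.5],[-0.1,0,0,8.5],[-0.1,0,0,8.5],[-0.1,0,0,8.5]],
  ],
)

```text
time: 26.45
tool_pos: [465.4, 151.8, 282.9]
tcp_rot: [[0.635, -0.694, 0.34], [-0.266, 0.217, 0.939], [-0.725, -0.687, -0.047]]
contact_force: [-0.4, 0.2, 0.1]
grip_width: 0.6
```

Request:
play_rows(
  steps=[
    [[-0.1,0,0,8.5],[-0.1,0,0,8.5],[-0.1,0,0,8.5],[-0.1,0,0,8.5],[-0.1,0,0,8.5],[-0.1,0,0,8.5],[-0.1,0,0,8.5],[-0.1,0,0,8.5],[-0.1,0,0,8.5],[-0.1,0,0,8.5]],
  ],
)

```text
time: 27.45
tool_pos: [453.0, 146.4, 267.2]
tcp_rot: [[0.614, 0.303, 0.728], [-0.284, 0.946, -0.155], [-0.736, -0.111, 0.668]]
contact_force: [0.6, 1.1, -0.1]
grip_width: 0.1
```

```bash
python3 st.py; python3 go.py 590 -110 290
```

```text
t 27.45 q [ 0.701 -0.639  2.224 -0.697  1.269  1.083] p [453.  146.4 267.2] F [ 0.6  1.1 -0.1] w 0.1
[[ 0.614  0.303  0.728]
 [-0.284  0.946 -0.155]
 [-0.736 -0.111  0.668]]
tool delta cm [ 14.01 -20.36  15.47] rows 5.8
az -24.77 tilt 42.59 y.z -0.111
```

Request:
play_rows(
  steps=[
    [[0,0,2,5],[0,0,2,4.5],[2,-2.9,1.7,0],[2,-2.9,1.7,0],[2,-2.9,1.7,0],[2,-2.9,1.7,0],[2,-2.9,1.7,0],[2,-2.9,1.7,0],[2,-2.9,1.7,0]],
  ],
)

```text
time: 28.35
tool_pos: [556.5, -131.7, 250.8]
tcp_rot: [[0.601, 0.424, 0.677], [-0.286, 0.905, -0.314], [-0.746, -0.005, 0.666]]
contact_force: [0.8, 0.8, -0.0]
grip_width: 0.2
```

```bash
python3 st.py; python3 go.py 530 -120 180
```

```text
t 28.35 q [-0.228 -0.655  2.256 -0.194  0.833  0.286] p [ 556.5 -131.7  250.8] F [ 0.8  0.8 -0. ] w 0.2
[[ 0.601  0.424  0.677]
 [-0.286  0.905 -0.314]
 [-0.746 -0.005  0.666]]
tool delta cm [ 3.35 -0.03 -6.87] rows 1.5
az -25.42 tilt 41.74 y.z -0.005
```

```bash
python3 - <<'E'
from kin import *
p,e=fit()
s=ctrl.sense();T=s['tcp_rot'];q=s['qpos']
org=np.array([570.5,108.8,0]);R=Ro.from_euler('z',np.radians(-20.56)).as_matrix()
Rt=Ro.from_rotvec(np.array(T[:,1])*np.radians(8)).as_matrix()@T
print(np.degrees(np.arccos(-Rt[2,0])))
for TT in(T,Rt):
 for y in(-222,-146):
  for x in(25,10):
   for z in(150,30):
    P=org+R@np.array([x,y,z]); a,r=ik(P,TT,p,[-.1,-.4,2.4,-.5,.6,.4]);print(x,y,z,P.round(0),a.round(2),r.round(2))
E
```

```text
33.740528662706176
25 -222 150 [ 516. -108.  150.] [-0.18 -0.74  2.49 -0.27  0.7   0.41] 0.0
25 -222 30 [ 516. -108.   30.] [-0.16 -0.38  2.5  -0.55  0.39  0.72] 8.36
10 -222 150 [ 502. -103.  150.] [-0.16 -0.78  2.5  -0.28  0.75  0.42] 3.36
10 -222 30 [ 502. -103.   30.] [-0.13 -0.39  2.5  -0.55  0.44  0.75] 14.35
25 -146 150 [543. -37. 150.] [ 0.06 -0.58  2.4  -0.51  0.73  0.78] 0.0
25 -146 30 [543. -37.  30.] [ 0.06 -0.29  2.45 -0.83  0.45  1.17] 0.0
10 -146 150 [529. -31. 150.] [ 0.08 -0.63  2.43 -0.51  0.76  0.79] 0.0
10 -146 30 [529. -31.  30.] [ 0.08 -0.34  2.49 -0.83  0.47  1.17] 0.0
25 -222 150 [ 516. -108.  150.] [-0.21 -0.61  2.35 -0.18  0.83  0.31] 0.0
25 -222 30 [ 516. -108.   30.] [-0.21 -0.37  2.44 -0.27  0.51  0.42] 0.0
10 -222 150 [ 502. -103.  150.] [-0.2  -0.67  2.39 -0.18  0.85  0.31] 0.0
10 -222 30 [ 502. -103.   30.] [-0.2  -0.43  2.48 -0.27  0.53  0.42] 0.0
25 -146 150 [543. -37. 150.] [ 0.01 -0.49  2.28 -0.33  0.84  0.6 ] 0.0
25 -146 30 [543. -37.  30.] [ 0.01 -0.26  2.35 -0.48  0.56  0.79] 0.0
10 -146 150 [529. -31. 150.] [ 0.02 -0.54  2.31 -0.34  0.86  0.61] 0.0
10 -146 30 [529. -31.  30.] [ 0.02 -0.3   2.39 -0.48  0.57  0.8 ] 0.0
```

Request:
play_rows(
  steps=[
    [[-3,-0.8,-3.8,0],[-3,-0.8,-3.8,0],[-3,-0.8,-3.8,0],[-3,-0.8,-3.8,0],[-3,-0.8,-3.8,0],[-3,-0.8,-3.8,0],[-3,-0.8,-3.8,0],[-3,-0.8,-3.8,0]],
  ],
)

```text
time: 29.15
tool_pos: [366.9, 22.8, 219.0]
tcp_rot: [[0.39, 0.517, 0.761], [-0.375, 0.845, -0.382], [-0.841, -0.137, 0.524]]
contact_force: [-0.2, 1.3, -0.2]
grip_width: 0.2
```

```bash
python3 st.py; python3 go.py 518 -109 150
```

```text
t 29.15 q [ 0.455 -0.891  2.376 -0.538  1.458  0.973] p [366.9  22.8 219. ] F [-0.2  1.3 -0.2] w 0.2
[[ 0.39   0.517  0.761]
 [-0.375  0.845 -0.382]
 [-0.841 -0.137  0.524]]
tool delta cm [16.65 -2.37 12.91] rows 4.2
az -43.88 tilt 32.79 y.z -0.137
```

Request:
play_rows(
  steps=[
    [[2.5,-0.6,2.2,0],[2.5,-0.6,2.2,0],[2.5,-0.6,2.2,0],[2.5,-0.6,2.2,0],[2.5,-0.6,2.2,0],[2.5,-0.6,2.2,0]],
  ],
)

```text
time: 29.75
tool_pos: [511.1, -80.5, 154.8]
tcp_rot: [[0.407, 0.456, 0.792], [-0.344, 0.879, -0.329], [-0.846, -0.139, 0.514]]
contact_force: [0.1, 0.1, -0.0]
grip_width: 0.5
```

```bash
python3 st.py; python3 go.py 516 -112 26
```

```text
t 29.75 q [-0.005 -0.488  2.258 -0.429  0.967  0.607] p [511.1 -80.5 154.8] F [ 0.1  0.1 -0. ] w 0.5
[[ 0.407  0.456  0.792]
 [-0.344  0.879 -0.329]
 [-0.846 -0.139  0.514]]
tool delta cm [12.18 -0.76 -5.2 ] rows 2.7
az -40.25 tilt 32.2 y.z -0.139
```

Request:
play_rows(
  steps=[
    [[0.8,-1.4,0.7,0],[0.7,-1.3,0.7,0],[1.7,0.2,-1.1,0],[1.7,0.2,-1.1,0],[1.7,0.2,-1.1,0],[1.7,0.2,-1.1,0]],
  ],
)

```text
time: 30.35
tool_pos: [505.4, -122.6, 57.3]
tcp_rot: [[0.39, 0.462, 0.796], [-0.346, 0.875, -0.338], [-0.853, -0.144, 0.501]]
contact_force: [0.6, 0.8, -0.4]
grip_width: 0.8
```

```bash
python3 st.py; python3 go.py 516 -112 26; python3 - <<'E'
from h import *
import cv2
cv2.imwrite("pics/scene7.png",cv2.resize(ctrl.capture("scene")[:,:,::-1][150:300,220:400],None,fx=4,fy=4,interpolation=cv2.INTER_CUBIC))
E
```

```text
t 30.35 q [-0.121 -0.339  2.34  -0.461  0.729  0.609] p [ 505.4 -122.6   57.3] F [ 0.6  0.8 -0.4] w 0.8
[[ 0.39   0.462  0.796]
 [-0.346  0.875 -0.338]
 [-0.853 -0.144  0.501]]
tool delta cm [ 2.72  1.87 -1.08] rows 0.7
az -41.57 tilt 31.44 y.z -0.144
```

View pics/scene7.png

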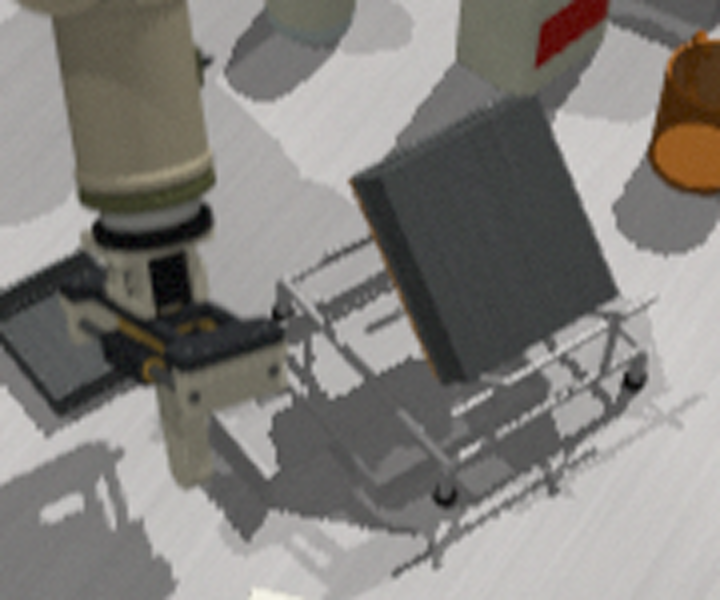

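Request:
play_rows(
  steps=[
    [[1.3,0.2,-0.7,0],[1.2,0.2,-0.7,0],[-0.4,1.5,0,0],[-0.4,1.5,0,0],[-0.4,1.5,0,0]],
  ],
)

```text
time: 30.9
tool_pos: [509.1, -80.6, 17.4]
tcp_rot: [[0.368, 0.465, 0.805], [-0.347, 0.872, -0.345], [-0.863, -0.153, 0.482]]
contact_force: [1.2, -3.0, -0.5]
grip_width: 0.0
```

```bash
cat > rk.py <<'E'
from kin import *
s=ctrl.sense();R=Ro.from_euler('z',np.radians(-20.56)).as_matrix()
print("t",round(s['time'],2),"rack",(R.T@(s['tool_pos']-[570.5,108.8,0])).round(1),"F",(R.T@s['contact_force']).round(1),"rackY in tool",(s['tcp_rot'].T@R[:,1]).round(2),"rackX",(s['tcp_rot'].T@R[:,0]).round(2),"Z",s['tcp_rot'][2].round(2))
E
python3 rk.py
```

```text
t 30.9 rack [   9.1 -198.9   17.4] F [ 2.2 -2.4 -0.5] rackY in tool [-0.2   0.98 -0.04] rackX [0.47 0.13 0.88] Z [-0.86 -0.15  0.48]
```

Request:
play_rows(
  steps=[
    [[-0.7,1.5,0.2,0],[-0.6,1.5,0.2,0],[-0.6,1.5,0.1,0]],
  ],
)

```text
time: 31.2
tool_pos: [522.1, -37.1, 25.4]
tcp_rot: [[0.358, 0.467, 0.809], [-0.35, 0.87, -0.347], [-0.866, -0.159, 0.475]]
contact_force: [0.1, -2.9, -0.6]
grip_width: 0.4
```

```bash
python3 rk.py
```

```text
t 31.2 rack [   5.9 -153.6   25.4] F [ 1.1 -2.7 -0.6] rackY in tool [-0.2   0.98 -0.04] rackX [0.46 0.13 0.88] Z [-0.87 -0.16  0.47]
```

Request:
play_rows(
  steps=[
    [[-0.3,0.8,0.1,0],[-0.3,0.8,0.1,0]],
  ],
)

```text
time: 31.4
tool_pos: [521.6, -33.1, 26.4]
tcp_rot: [[0.339, 0.47, 0.815], [-0.372, 0.863, -0.342], [-0.864, -0.187, 0.467]]
contact_force: [6.7, -61.5, -8.4]
grip_width: 0.7
```

```bash
python3 rk.py
```

```text
t 31.4 rack [   4.1 -150.    26.4] F [ 27.8 -55.2  -8.4] rackY in tool [-0.23  0.97 -0.03] rackX [0.45 0.14 0.88] Z [-0.86 -0.19  0.47]
```

Request:
play_rows(
  steps=[
    [[0,-1.0,0,0],[0,-1.5,0,0],[0,-2,0,0],[-2.5,-1,1,0],[-3,-1,1,0],[-3,-1,1,0],[-3,-1,1,0],[0,0,0,0],[0,0,0,0]],
  ],
)

```text
time: 32.3
tool_pos: [464.4, -83.0, 156.3]
tcp_rot: [[0.318, 0.471, 0.823], [-0.376, 0.859, -0.347], [-0.87, -0.199, 0.45]]
contact_force: [-0.7, -0.8, -1.1]
grip_width: 0.2
```

```bash
python3 rk.py; python3 - <<'E'
from h import *
import cv2
cv2.imwrite("pics/scene8f.png",ctrl.capture("scene")[:,:,::-1]);cv2.imwrite("pics/top8f.png",ctrl.capture("top")[:,:,::-1])
a=cv2.imread("pics/scene8f.png")[150:290,250:400]; cv2.imwrite("pics/scene8.png",cv2.resize(a,None,fx=4,fy=4,interpolation=cv2.INTER_CUBIC))
a=cv2.imread("pics/top8f.png")[130:235,200:335]; cv2.imwrite("pics/top8.png",cv2.resize(a,None,fx=4,fy=4,interpolation=cv2.INTER_CUBIC))
E
```

```text
t 32.3 rack [ -32.  -216.8  156.3] F [-0.3 -0.9 -1.1] rackY in tool [-0.24  0.97 -0.04] rackX [0.43 0.14 0.89] Z [-0.87 -0.2   0.45]
```

View pics/scene8.png

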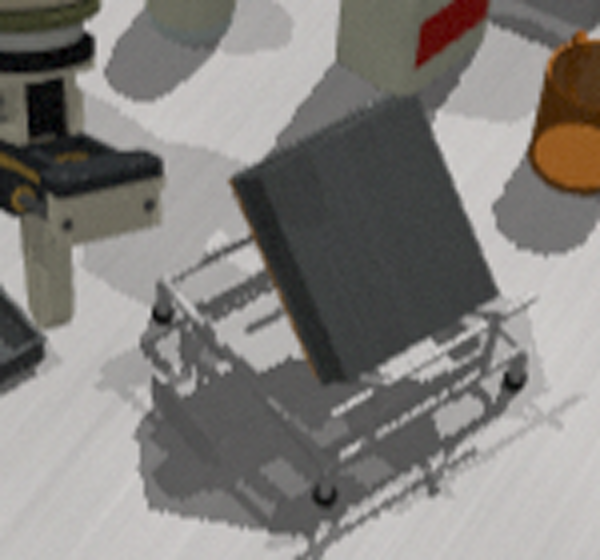

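View pics/top8.png

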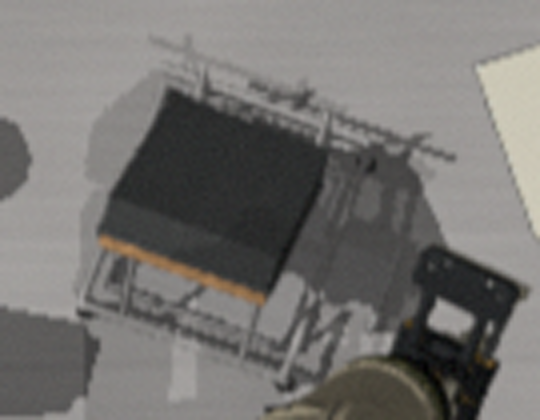

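```bash
python3 - <<'E'
from h import *
from scipy.spatial.transform import Rotation as Ro
import cv2
R=Ro.from_euler('z',np.radians(-20.56)).as_matrix();o=np.array([570.5,108.8,0])
im=cv2.imread("pics/scene8f.png");a=cv2.resize(im[205:290,265:345],None,fx=7,fy=7,interpolation=cv2.INTER_NEAREST)
for y,c in((-138,(0,0,255)),(-150,(255,0,0))):
    q=[tuple(int(v) for v in ((np.array(proj("scene",o+R@np.array([x,y,z])))+.5-[265,205])*7)) for x,z in((-35,40),(35,40),(35,4),(-35,4))]
    for p in q: cv2.circle(a,p,4,c,1)
cv2.imwrite("pics/tray.png",a)
E
```

```text
(no output)
```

View pics/tray.png

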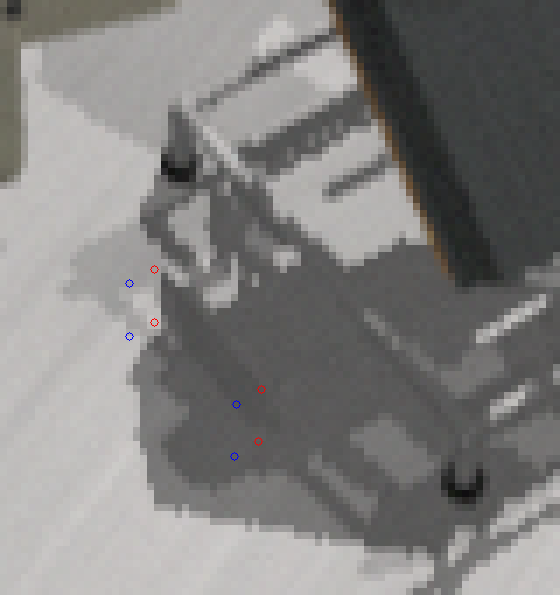

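```bash
python3 -c "
from bench import ctrl
s=ctrl.sense();print(s['dq'].round(3),s['contact_force'].round(1));print(ctrl.finish_job())"
```

```text
[ 0.002  0.022  0.007  0.    -0.     0.001] [ 1.3 -0.5 -0.3]
the job is handed in; nothing more can be done
None
```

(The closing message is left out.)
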